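# Pack the coin boxes into the carrying case and lock it

## Task

Pack the carrying case for the safe: fold every coin box on the table shut and set each one down in a foam pocket of its own, then shut the case's lid. Take the T-key from its stand, put it in the lock and turn it with only light pressure until it drops fully home in the slot, then turn it clockwise to its stop so the handle lies along the case's length, and leave it standing in the lock; leave the other things on the table where they are.

Things in the scene. Friction and masses are not known exactly. Their poses are not given: they have to be found in the camera images.
- case: aluminium carrying case, fixed; tray 140 (x) by 300 (y) by 32 high, floor 6 thick, walls 5; 60 high when shut. Origin: centre of its underside; x points from its front (carrying handle) to its hinged back. Grey foam, top 26 above the table, leaves three pockets 62 (x) by 82 (y) with finger notches 46 wide (y) at the middle of their front and back, reaching x = -65 and +65.
- pocket1 (a point): centre of the floor of pocket 1 (the -y one), 6 mm above the table, axes as the case. A shut box goes in with its 76 mm side along y, either way round, and stands 14 mm above the foam
- pocket2 (a point): centre of the floor of pocket 2 (the middle one), 6 mm above the table, axes as the case. A shut box goes in with its 76 mm side along y, either way round, and stands 14 mm above the foam
- pocket3 (a point): centre of the floor of pocket 3 (the +y one), 6 mm above the table, axes as the case. A shut box goes in with its 76 mm side along y, either way round, and stands 14 mm above the foam
- lid (a joint): angle of the case lid: 0 = shut, 1.57 = upright, starts 1.7 to 1.9, stop at 1.95. The hinge is stiff: the lid stays where it is left and takes 1 to 6 N at its front edge to move. The lid is a tray 140 long, 300 wide, 28 deep; over an open box, or one not down in its pocket, it cannot shut.
- lid_hinge (a point): on the hinge line of the case lid, middle of the case's width, 32 mm above the table; axes turn with the lid: from here the lid extends 140 along its -x and 28 along its +z (outside)
- lid_front (a point): middle of the outer top front edge of the lid, 140 mm along -x and 28 along +z from lid_hinge; moves with the lid
- lock (a point): centre of the lock's mouth: the top of a round steel collar (42 across, 8 high, bore 25) on the outside of the lid, 20 mm from its front edge, at the middle of its width; axes as the lid
- plug (a point): 8 mm below lock, axes as the lid: centre of the flat face of the lock's brass plug, with one straight slot right across, 9 wide, 16 deep. Its angle is not given: the slot stands 0.85 to 1.85 rad anticlockwise (from above) of the locked direction, the case's y. It turns stiffly (0.12 N m), clockwise to lock, to a firm stop where the handle lies along the case's y. Play on the blade 0.15 rad
- key: steel T-key, upright, 72 high, 0.12 kg; origin: centre of its lower end. Flat blade 20 (key x) by 6 (y), 24 high; collar 34 across at 24 to 30; shaft 12 across; handle bar 64 (key x, in line with the blade) by 12 (y) at 54 to 72. On the plug's face its origin is 8 mm below lock; dropped home it is 24 mm below, collar on collar. A half turn gives the same fit.
- stand: wooden key stand, fixed, 74 (x) by 54 by 34 high; origin: centre of its underside. The key starts upright in its slot, blade along the stand's x, collar on the stand's top (key origin 10 mm above the table); it must be lifted 26 mm to come clear.
- box1: hinged wooden coin box (all boxes are alike): base 56 (x) by 76 (y) by 22 high, lid the same plan and 18 deep, so shut it is 56 x 76 x 40 high; 0.17 kg. Origin: centre of the underside of the base, z up. The hinge runs along y at x = +28, z = 22; the open lid leans beyond it to +x. A coin lies in the base. It may be absent. 
- box2: hinged wooden coin box (all boxes are alike): base 56 (x) by 76 (y) by 22 high, lid the same plan and 18 deep, so shut it is 56 x 76 x 40 high; 0.17 kg. Origin: centre of the underside of the base, z up. The hinge runs along y at x = +28, z = 22; the open lid leans beyond it to +x. A coin lies in the base. It may be absent. 
- box3: hinged wooden coin box (all boxes are alike): base 56 (x) by 76 (y) by 22 high, lid the same plan and 18 deep, so shut it is 56 x 76 x 40 high; 0.17 kg. Origin: centre of the underside of the base, z up. The hinge runs along y at x = +28, z = 22; the open lid leans beyond it to +x. A coin lies in the base. It may be absent. 
- box1_lid (a joint): lid angle of box1: 0 = shut, 1.57 = upright; starts open, resting on its stop at 2.1. Light (0.04 kg) and almost free: it must be brought well past upright, to below about 0.9 rad, before it falls shut by its own weight; let go above about 1.4 it falls back open.
- box2_lid (a joint): lid angle of box2: 0 = shut, 1.57 = upright; starts open, resting on its stop at 2.1. Light (0.04 kg) and almost free: it must be brought well past upright, to below about 0.9 rad, before it falls shut by its own weight; let go above about 1.4 it falls back open.
- box3_lid (a joint): lid angle of box3: 0 = shut, 1.57 = upright; starts open, resting on its stop at 2.1. Light (0.04 kg) and almost free: it must be brought well past upright, to below about 0.9 rad, before it falls shut by its own weight; let go above about 1.4 it falls back open.
- dome: glass dome lens, 72 across, 33 high, loose; origin: centre of its underside. Leave alone.
- snuffbox: pewter snuff box, 57 x 81 x 24, loose; origin: centre of its underside. Leave alone.
- gauge: steel coin gauge plate with four graded holes, 140 x 60 x 5, lying loose; origin: centre of its underside. Leave alone.
- balance: brass pan balance on a wooden foot 200 (x) by 100, 226 high with pans 63 above the table, fixed; origin: centre of its underside. Leave alone.
Mind the look-alikes: they are no part of the job. Leave any orange or red look-alike of the box2 alone.

How it is judged:
By the outcome, as a careful person would: the job done as asked, in the order asked, and still so for the second after the job is handed in, with the robot touching nothing.
Of box1, box2, box3 only 2 to 3 are there at a start; the rules pass over those that are not, and their reading is None.
At some moment in a run one of box1, box2, box3 may be knocked a few centimetres aside while the robot is not near it.
It also fails if it takes over 210 s, if anything falls off the work surface, if the arm or the gripper's body presses on something with over 40 N, if the wrist force passes 120 N, or if a joint passes its speed limit or range.

## Robot

A 6-joint arm with a two-finger parallel gripper is mounted at the origin on the work surface. World frame = base frame: x ahead of the robot, y to its left, z up, the work surface at z = 0. Lengths are in mm, angles in rad, forces in N, time in s.
With the tool pointing down it reaches from about 250 to 775 mm from the base axis. Payload 4 kg.
Tool frame: the origin (TCP) lies on the centre line of the jaws, within the pads' length; the fingertips stand 19 mm ahead of it and the grasp point (between the pads) is the TCP; z points along the fingers, y is the line along which they close (so a half turn about z gives the same grasp; the last joint's range is limited). The gripper opens to 85 mm and grips with 20 to 120 N. Pads are 22 mm wide; open, the fingers measure 114 mm over their backs; the gripper's body (76 mm by 85 mm) begins 54 mm behind the grasp point. The pads swing forward as they close: fully open they stand 13 mm farther back than shut.
Start: joints at [1.183, 0.087, 1.371, -0, 1.684, -0.103], TCP at [154.539, 527.857, 250.341] pointing down, gripper open.
Joint ranges: [-3.1, 3.1], [-0.76, 2.03], [0.27, 2.55], [-1.08, 4.22], [0.17, 2.65], [-2.57, 2.57]. Speed limits (rad/s): [2.79, 2.79, 3.14, 3.14, 3.14, 3.14].

## Interface

Orientations are given as a unit quaternion [w, x, y, z].
In Python, from cell import manip gives the robot as it stands.
- The arm moves only by the tool arm_command, never from a script. Its argument "targets" is a list of rows, each an object of numbers: "claw": the opening, from 0 (shut) to 1 (fully open); "dx", "dy", "dz": the shift along the tool's x, y, z in cm; "yaw": the turn about the tool's z in rad. A call has 1 to 20 rows; each row is the pose to reach, as a shift and turn from the pose commanded when the call began, along the tool's axes at that moment; what a row does not reach only later rows make up. A row lasts 1/12 s, in which the tool goes at most 41.7 mm and 7.16 degrees, less where a joint would pass 70% of its speed; a pose out of reach is approached as far as the arm can. A call with a gripper value outside its range is refused whole. The fingers move at their own pace and stop on an object; "newtons" is the grip in N (left out, the last holds). Time passes only in rows, so rows that repeat a pose let the fingers close. It gives the time, the measured TCP pose, the force, the opening and the grip force at its end, in the units of the state.
- manip.state(): the state, without advancing time (a new reading comes with each control period).
- manip.read_camera(name): name is "side" or "top" or "wrist"; returns (picture, depth): 420x560x3 uint8, red, green, blue; 420x560 float32, mm along the optical axis (not along the pixel's ray), 0 where there is no reading.
- manip.camera_info(name): a dict with "vfov" (degrees; the focal length in pixels is half the picture's height over the tangent of half this angle, whatever the lens; pixels are square), "cx", "cy" (the principal point, pixels), "pose" (4x4, takes a point from camera to world coordinates). Camera axes: x right, y down, z forward; pixel columns grow to the right and rows downward; lengths in mm; the calibration is good to about 2 mm. The wrist camera is an equidistant fisheye: a pixel r from the principal point sees the ray r / f radians off the axis. A picture is of the moment at which its call begins: read the wrist's pose just before it. camera_info takes no time and is no camera call; for the wrist camera it gives the pose at the moment of the call.
- manip.sign_off(): hands the job in; it is judged then, once.
The state is a dict: "time_s": time; "joint_positions": joint angles; "qd": joint speeds; "joint_efforts": joint torques, N m; "eef_pos": TCP position; "eef_rot": TCP orientation; "wrist_force": force on the tool from outside, world axes, zero at the start; "moment": the same for the moment, N m; "gripper_width": finger opening in mm; "grasp_force": force on a finger pad.
Only numpy, scipy, OpenCV 4.12 (cv2) and the standard library are available. Lean on these libraries where they do the work, as an engineer would, in place of code of your own. Each camera call takes 0.05 s, during which the arm holds its last target. There are 200 camera calls.

## Working session

There is one attempt and no reset: what is moved stays moved. The work goes in short steps, Python scripts to look and compute and a tool call to move; the robot and the scene stay as the last step left them, time stands still between calls to the robot, and variables do not carry over. Pictures are saved under pics/ and viewed, at most 14 in all, crops included, and the job is handed in when it is done.

Besides the shell and the picture viewer there is one more tool, called after "Call:" as name(argument=value, ...), one argument or row to a line, values as JSON. arm_command: Moves the arm, as the interface text tells. Its arguments: {"type":"object","properties":{"targets":{"type":"array","items":{"type":"object","properties":{"claw":{"type":"number"},"dx":{"type":"number"},"dy":{"type":"number"},"dz":{"type":"number"},"yaw":{"type":"number"}}}},"newtons":{"type":"number"}},"required":["targets"]}

```bash
mkdir -p pics; ls; cat > h.py <<'E'
import numpy as np, cv2, sys
sys.path.insert(0,'.')
from cell import manip
from scipy.spatial.transform import Rotation as R
def cloud(name):
    ci=manip.camera_info(name); im,d=manip.read_camera(name)
    h,w=d.shape; f=h/2/np.tan(np.radians(ci['vfov']/2))
    u,v=np.meshgrid(np.arange(w),np.arange(h)); x=(u-ci['cx'])/f; y=(v-ci['cy'])/f
    if name=='wrist':
        r=np.hypot(x,y); k=np.where(r>1e-9,np.tan(np.minimum(r,1.5))/np.maximum(r,1e-9),1); x=x*k;y=y*k
    P=np.stack([x*d,y*d,d],-1)@ci['pose'][:3,:3].T+ci['pose'][:3,3]
    P[d==0]=np.nan
    return im,d,P
def save(n,im): cv2.imwrite('pics/'+n+'.png',im[...,::-1])
def st():
    s=manip.state(); q=s['eef_rot']; r=R.from_quat([q[1],q[2],q[3],q[0]]).as_matrix()
    print('t',round(s['time_s'],2),'p',np.round(s['eef_pos'],1),'F',np.round(s['wrist_force'],1),'w',round(s['gripper_width'],1),'g',round(s['grasp_force'],1),'yaw y-axis',np.round(r[:,1],3))
    return s,r
E
python3 - <<'E'
from h import *
for n in('side','top'):
    im,d,P=cloud(n); save(n+'0',im); np.savez('/tmp/'+n,im=im,P=P)
    print(n,np.round(manip.camera_info(n)['pose'],2).tolist(),manip.camera_info(n)['vfov'])
s,r=st(); print(r.round(3)); print(np.round(manip.camera_info('wrist')['pose'],2))
E
```

```text
pics
side [[-0.97, -0.14, 0.21, 322.2], [-0.25, 0.56, -0.79, 892.34], [-0.01, -0.82, -0.58, 763.43], [0.0, 0.0, 0.0, 1.0]] 53.83827878439899
top [[-0.13, -0.97, 0.2, 335.53], [-0.99, 0.13, -0.03, -39.75], [0.01, -0.2, -0.98, 1198.41], [0.0, 0.0, 0.0, 1.0]] 57.60621435863371
t 0.1 p [154.4 527.5 249.2] F [ 0.4 -1.  -0.7] w 85.1 g 0.0 yaw y-axis [ 0.281  0.96  -0.002]
[[-0.96   0.281 -0.001]
 [ 0.281  0.96  -0.002]
 [ 0.    -0.002 -1.   ]]
[[ 2.8000e-01  9.1000e-01  3.0000e-01  7.7220e+01]
 [ 9.6000e-01 -2.7000e-01 -9.0000e-02  5.5123e+02]
 [-0.0000e+00  3.1000e-01 -9.5000e-01  3.7265e+02]
 [ 0.0000e+00  0.0000e+00  0.0000e+00  1.0000e+00]]
```

View pics/top0.png

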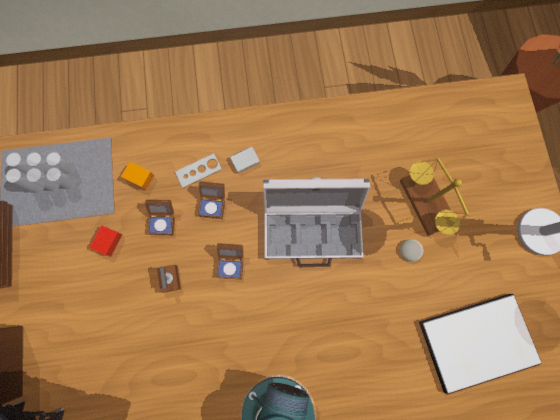

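View pics/side0.png

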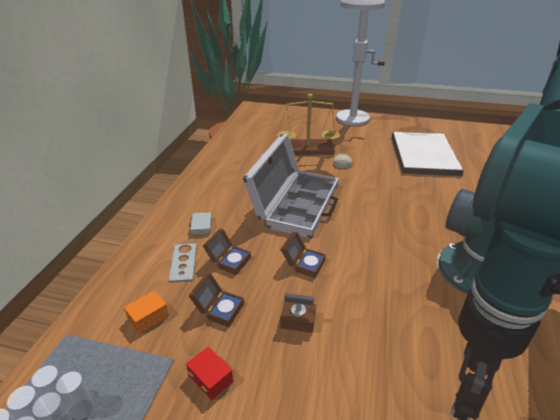

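```bash
python3 - <<'E'
from h import *
for n in('top','side'):
    D=np.load('/tmp/'+n+'.npz'); im,P=D['im'],D['P']
    def rect(Q):
        c,s,a=cv2.minAreaRect(Q[:,:2].astype(np.float32)); return np.round(c,1),np.round(s,1),round(a,1)
    hsv=cv2.cvtColor(im,cv2.COLOR_RGB2HSV)
    if n=='top':
        wins={'A':(140,195,180,240),'B':(192,178,230,222),'C':(212,240,248,285),'stand':(150,260,186,296),'case':(255,170,375,270)}
    else:
        wins={'A':(185,270,248,328),'B':(200,225,255,275),'C':(278,230,330,280),'stand':(270,285,325,335),'case':(240,130,345,240)}
    for k,(a,b,c,e) in wins.items():
        W=P[b:e,a:c].reshape(-1,3); H=hsv[b:e,a:c].reshape(-1,3)
        ok=np.isfinite(W[:,0]); W=W[ok];H=H[ok]
        if k in'ABC':
            bl=W[(H[:,0]>105)&(H[:,0]<130)&(H[:,1]>90)&(H[:,2]>60)]
            co=W[(H[:,1]<70)&(H[:,2]>150)&(W[:,2]<30)]
            print(n,k,'blue',rect(bl),bl[:,2].mean().round(1),'coin',co.mean(0).round(1),len(co))
            lo=W[(W[:,2]>14)&(W[:,2]<28)];hi=W[(W[:,2]>45)]
            print('   base',rect(lo),'hi',hi.mean(0).round(1),W[:,2].max().round(1))
        elif k=='stand':
            for z0,z1 in((28,40),(50,90)):
                S=W[(W[:,2]>z0)&(W[:,2]<z1)]; print(n,k,z0,rect(S),S.mean(0).round(1),len(S))
        else:
            for z0,z1 in((28,38),(22,29),(4,9)):
                S=W[(W[:,2]>z0)&(W[:,2]<z1)&(W[:,0]>250)]; print(n,k,z0,rect(S),len(S))
            S=W[W[:,2]>100]; print('lid',W[:,2].max(),rect(S),W[np.argsort(-W[:,2])[:20]].mean(0))
E
```

```text
top A blue (array([596.1, 293.5]), array([63.4, 43.1]), 81.1) 18.5 coin [595.4 292.5  19.6] 133
   base (array([604.8, 289.7]), array([77.9, 80.1]), 82.1) hi [652.6 281.3  61.6] 73.1
top B blue (array([629.7, 130.6]), array([63.2, 42.9]), 75.8) 17.9 coin [650.2 138.8  16.7] 160
   base (array([637.9, 127.3]), array([77.6, 77.1]), 77.2) hi [686.6 114.9  62. ] 73.2
top C blue (array([431.5,  93.1]), array([62.4, 42.9]), 78.3) 18.4 coin [431.5  92.3  20. ] 142
   base (array([440.8,  89.1]), array([75.5, 78.3]), 79.0) hi [489.7  79.6  63.8] 74.9
top stand 28 (array([424.8, 277.9]), array([74.4, 55.1]), 4.1) [422.9 273.3  34.7] 317
top stand 50 (array([424.8, 277.2]), array([63.6, 13.1]), 4.2) [424.7 276.1  79.5] 122
top case 28 (array([ 505. , -178.8]), array([300.1, 179.6]), 83.0) 1478
top case 22 (array([ 496.6, -178.1]), array([300.5, 188. ]), 82.7) 1383
top case 4 (array([ 554.4, -192.5]), array([382.8, 321.8]), 82.4) 1886
lid 168.24006402239024 (array([ 618. , -192.3]), array([299.8,  54.6]), 83.1) [ 615.98683973 -175.92142695  167.34992577]
side A blue (array([600.5, 288.7]), arra
[... 328 characters left out ...]
8
side C blue (array([436.,  88.]), array([63. , 44.8]), 79.3) 19.9 coin [434.6  89.8  21.3] 132
   base (array([453.8,  50.1]), array([ 94.4, 180.5]), 10.6) hi [493.8  84.   59.8] 73.9
side stand 28 (array([430.7, 279.1]), array([74.1, 56. ]), 4.2) [429.5 285.5  35.2] 518
side stand 50 (array([430.9, 279.8]), array([62.9, 13.4]), 5.1) [430.1 281.7  76.7] 275
side case 28 (array([ 505.3, -300.9]), array([558.7, 205.6]), 86.7) 1170
side case 22 (array([ 516.5, -320.9]), array([227.7, 607.6]), 3.0) 1379
side case 4 (array([ 575.2, -359.8]), array([435.1, 731.9]), 13.7) 1088
lid 169.53881802238664 (array([ 622.7, -192.9]), array([308.9,  54.4]), 83.5) [ 617.0279645  -194.19025377  167.87229137]
```

```bash
cat >> h.py <<'E'
def go(x,y,z,a):
    "needed shift (cm, tool axes) and yaw for TCP at x,y,z with tool y-axis at world angle a deg (mod 180)"
    s,r=st(); d=r.T@(np.array([x,y,z])-s['eef_pos'])/10
    cur=np.degrees(np.arctan2(r[1,1],r[0,1])); t=-(a-cur); t=(t+90)%180-90
    print('move',np.round(d,2),'yaw',round(np.radians(t),3))
def fr(x,y,a,u,v):
    c,s=np.cos(np.radians(a)),np.sin(np.radians(a)); return x+c*u-s*v, y+s*u+c*v
E
python3 - <<'E'
from h import *
D=np.load('/tmp/top.npz'); P=D['P'][165:275,250:380].reshape(-1,3); P=P[np.isfinite(P[:,0])]
a=np.radians(-7); c,s=np.cos(a),np.sin(a)
L=np.c_[P[:,0]*c+P[:,1]*s,-P[:,0]*s+P[:,1]*c,P[:,2]]
m=(L[:,2]>30)&(L[:,2]<35)
print('rim x hist',np.histogram(L[m,0],np.arange(420,620,5)));
q=np.quantile(L[m],[0.01,.99],axis=0); print(q)
f=(L[:,2]>3)&(L[:,2]<11)&(L[:,0]>q[0,0]+10)&(L[:,0]<q[0,0]+125)
print('pocket y',np.histogram(L[f,1],np.arange(-290,50,8))); print('pocket x',np.quantile(L[f,0],[.02,.5,.98]))
h=L[L[:,2]>150]; print('lid top',np.quantile(h,[.01,.5,.99],axis=0).round(1))
for A,B in((-298,0),):pass
E
```

```text
rim x hist (array([  0,   0,   0,   0,   0,  90,  34,   9,  12,   5,   4,  11,  11,
         9,   4,   5,   6,   3,   6,   3,   4,   9,   3,   5,   5,   8,
         7,   8,   7,   6,   7,   4, 106,  88,  69,  87,  99,  72,  11]), array([420, 425, 430, 435, 440, 445, 450, 455, 460, 465, 470, 475, 480,
       485, 490, 495, 500, 505, 510, 515, 520, 525, 530, 535, 540, 545,
       550, 555, 560, 565, 570, 575, 580, 585, 590, 595, 600, 605, 610,
       615]))
[[ 446.4735234  -264.69122809   30.04224121]
 [ 610.16650541   33.88275937   34.94751303]]
pocket y (array([  7,   6,   3,   0,  17,  43,  47,  78,  92,  82,  86,  79,  66,
        44,  32,   0,  18,  37,  52,  82,  83,  81,  83,  87,  62,  45,
        35,   0,  15,  52,  46,  94,  72, 100,  72,  92,  55,  48,  33,
         0,   4,  13]), array([-290, -282, -274, -266, -258, -250, -242, -234, -226, -218, -210,
       -202, -194, -186, -178, -170, -162, -154, -146, -138, -130, -122,
       -114, -106,  -98,  -90,  -82,  -74,  -66,  -58,  -50,  -42,  -34,
        -26,  -18,  -10,   -2,    6,   14,   22,   30,   38,   46]))
pocket x [459.35289481 516.71758389 568.92047773]
lid top [[ 628.1 -263.1  152.8]
 [ 641.7 -118.1  160.8]
 [ 658.8   32.3  167.2]]
```

```bash
python3 - <<'E'
from h import *
x,y=fr(598.5,291,-8.5,105,0); print(x,y); go(x,y,110,-8.5)
x,y=fr(598.5,291,-8.5,-5,0); print(x,y)
E
```

```text
702.3466656530013 275.48001183139087
t 0.1 p [154.4 527.5 249.2] F [ 0.4 -1.  -0.7] w 85.1 g 0.0 yaw y-axis [ 0.281  0.96  -0.002]
move [-59.67  -8.76  13.93] yaw 1.434
593.5549206831904 291.73904705564803
```

Call:
arm_command(
  targets=[
    {"dx": -20,"dy": -3,"dz": 10,"yaw": 0.5,"claw": 0},
    {"dx": -20,"dy": -3,"dz": 10,"yaw": 0.5,"claw": 0},
    {"dx": -20,"dy": -3,"dz": 10,"yaw": 0.5,"claw": 0},
    {"dx": -20,"dy": -3,"dz": 10,"yaw": 0.5,"claw": 0},
    {"dx": -20,"dy": -3,"dz": 10,"yaw": 0.5,"claw": 0},
    {"dx": -59.6,"dy": -8.8,"dz": 14,"yaw": 1.43,"claw": 0},
    {"dx": -59.6,"dy": -8.8,"dz": 14,"yaw": 1.43,"claw": 0},
    {"dx": -59.6,"dy": -8.8,"dz": 14,"yaw": 1.43,"claw": 0},
    {"dx": -59.6,"dy": -8.8,"dz": 14,"yaw": 1.43,"claw": 0},
    {"dx": -59.6,"dy": -8.8,"dz": 14,"yaw": 1.43,"claw": 0},
    {"dx": -59.6,"dy": -8.8,"dz": 14,"yaw": 1.43,"claw": 0},
    {"dx": -59.6,"dy": -8.8,"dz": 14,"yaw": 1.43,"claw": 0},
    {"dx": -59.6,"dy": -8.8,"dz": 14,"yaw": 1.43,"claw": 0},
    {"dx": -59.6,"dy": -8.8,"dz": 14,"yaw": 1.43,"claw": 0},
    {"dx": -59.6,"dy": -8.8,"dz": 14,"yaw": 1.43,"claw": 0},
    {"dx": -59.6,"dy": -8.8,"dz": 14,"yaw": 1.43,"claw": 0},
    {"dx": -59.6,"dy": -8.8,"dz": 14,"yaw": 1.43,"claw": 0},
    {"dx": -59.6,"dy": -8.8,"dz": 14,"yaw": 1.43,"claw": 0},
  ],
)

```text
time_s: 1.6
eef_pos: [701.3, 275.8, 108.9]
eef_rot: [-0.001, 0.756, 0.654, -0.001]
wrist_force: [0.2, -0.6, 0.0]
gripper_width: -0.1
grasp_force: 0.0
```

```bash
python3 - <<'E'
from h import *
go(702,275.5,69,-8.5); print(manip.state()['joint_positions'])
E
```

```text
t 1.6 p [701.3 275.8 108.9] F [ 0.2 -0.6  0. ] w -0.1 g 0.0 yaw y-axis [ 0.99  -0.144 -0.003]
move [-0.02  0.09  3.99] yaw 0.004
[2.99230230e-01 6.01165905e-01 9.84613940e-01 7.57948443e-04
 1.55833465e+00 4.43768090e-01]
```

Call:
arm_command(
  targets=[
    {"dz": 4},
    {"dz": 4},
    {"dz": 4,"dy": -2},
    {"dz": 4,"dy": -3},
    {"dz": 4,"dy": -4},
    {"dz": 4,"dy": -5},
    {"dz": 4,"dy": -6},
    {"dz": 4,"dy": -7},
    {"dz": 4,"dy": -8},
    {"dz": 4,"dy": -9},
    {"dz": 4,"dy": -10},
    {"dz": 4,"dy": -11},
    {"dz": 4,"dy": -11.5},
    {"dz": 0,"dy": -11.5},
    {"dz": -3,"dy": -11.5},
  ],
)

```text
validation failed for argument at $.ta...
```

```bash
python3 - <<'E'
from h import *
x,y=fr(632,129,-13,105,0); print(x,y); go(x,y,110,-13)
E
```

```text
734.3088568024497 105.38013929389417
t 1.6 p [701.3 275.8 108.9] F [ 0.2 -0.6  0. ] w -0.1 g 0.0 yaw y-axis [ 0.99  -0.144 -0.003]
move [-16.39   5.72  -0.12] yaw 0.082
```

Call:
arm_command(
  targets=[
    {"dx": 0,"dy": 0,"dz": 4,"yaw": 0,"claw": 0},
    {"dx": 0,"dy": 0,"dz": 4,"yaw": 0,"claw": 0},
    {"dx": 0,"dy": -2,"dz": 4,"yaw": 0,"claw": 0},
    {"dx": 0,"dy": -3,"dz": 4,"yaw": 0,"claw": 0},
    {"dx": 0,"dy": -4,"dz": 4,"yaw": 0,"claw": 0},
    {"dx": 0,"dy": -5,"dz": 4,"yaw": 0,"claw": 0},
    {"dx": 0,"dy": -6,"dz": 4,"yaw": 0,"claw": 0},
    {"dx": 0,"dy": -7,"dz": 4,"yaw": 0,"claw": 0},
    {"dx": 0,"dy": -8,"dz": 4,"yaw": 0,"claw": 0},
    {"dx": 0,"dy": -9,"dz": 4,"yaw": 0,"claw": 0},
    {"dx": 0,"dy": -10,"dz": 4,"yaw": 0,"claw": 0},
    {"dx": 0,"dy": -11,"dz": 4,"yaw": 0,"claw": 0},
    {"dx": 0,"dy": -11.5,"dz": 4,"yaw": 0,"claw": 0},
    {"dx": 0,"dy": -11.5,"dz": 4,"yaw": 0,"claw": 0},
    {"dx": 0,"dy": -11.5,"dz": 0,"yaw": 0,"claw": 0},
    {"dx": 0,"dy": -11.5,"dz": -4,"yaw": 0,"claw": 0},
    {"dx": 0,"dy": -11.5,"dz": -4,"yaw": 0,"claw": 0},
  ],
)

```text
time_s: 3.02
eef_pos: [592.3, 294.1, 161.0]
eef_rot: [0.003, 0.756, 0.654, 0.008]
wrist_force: [1.9, 1.3, 1.9]
gripper_width: -0.2
grasp_force: 0.0
```

```bash
python3 - <<'E'
from h import *
x,y=fr(632,129,-13,105,0); print(x,y); go(x,y,115,-13)
im,d,P=cloud('wrist'); save('w1',im)
E
```

```text
734.3088568024497 105.38013929389417
t 3.02 p [592.3 294.1 161. ] F [1.9 1.3 1.9] w -0.2 g 0.0 yaw y-axis [ 0.99  -0.144  0.015]
move [-16.68  16.69   4.71] yaw 0.083
```

View pics/w1.png

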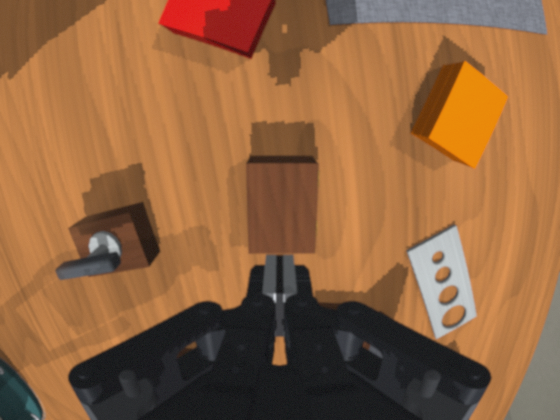

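Call:
arm_command(
  targets=[
    {"dx": -16.7,"dy": 16.7,"dz": 4.7,"yaw": 0.083,"claw": 0},
    {"dx": -16.7,"dy": 16.7,"dz": 4.7,"yaw": 0.083,"claw": 0},
    {"dx": -16.7,"dy": 16.7,"dz": 4.7,"yaw": 0.083,"claw": 0},
    {"dx": -16.7,"dy": 16.7,"dz": 4.7,"yaw": 0.083,"claw": 0},
    {"dx": -16.7,"dy": 16.7,"dz": 4.7,"yaw": 0.083,"claw": 0},
    {"dx": -16.7,"dy": 16.7,"dz": 4.7,"yaw": 0.083,"claw": 0},
    {"dx": -16.7,"dy": 16.7,"dz": 4.7,"yaw": 0.083,"claw": 0},
    {"dx": -16.7,"dy": 16.7,"dz": 4.7,"yaw": 0.083,"claw": 0},
    {"dx": -16.7,"dy": 16.7,"dz": 4.7,"yaw": 0.083,"claw": 0},
  ],
)

```text
time_s: 3.82
eef_pos: [729.0, 103.3, 102.3]
eef_rot: [-0.001, 0.783, 0.622, -0.0]
wrist_force: [0.1, 0.5, -0.1]
gripper_width: -0.4
grasp_force: 0.0
```

Call:
arm_command(
  targets=[
    {"dx": 0,"dy": 0,"dz": 4.5,"yaw": 0,"claw": 0},
    {"dx": 0,"dy": 0,"dz": 4.5,"yaw": 0,"claw": 0},
    {"dx": 0,"dy": -2,"dz": 4.5,"yaw": 0,"claw": 0},
    {"dx": 0,"dy": -3,"dz": 4.5,"yaw": 0,"claw": 0},
    {"dx": 0,"dy": -4,"dz": 4.5,"yaw": 0,"claw": 0},
    {"dx": 0,"dy": -5,"dz": 4.5,"yaw": 0,"claw": 0},
    {"dx": 0,"dy": -6,"dz": 4.5,"yaw": 0,"claw": 0},
    {"dx": 0,"dy": -7,"dz": 4.5,"yaw": 0,"claw": 0},
    {"dx": 0,"dy": -8,"dz": 4.5,"yaw": 0,"claw": 0},
    {"dx": 0,"dy": -9,"dz": 4.5,"yaw": 0,"claw": 0},
    {"dx": 0,"dy": -10,"dz": 4.5,"yaw": 0,"claw": 0},
    {"dx": 0,"dy": -11,"dz": 4.5,"yaw": 0,"claw": 0},
    {"dx": 0,"dy": -11.5,"dz": 4.5,"yaw": 0,"claw": 0},
    {"dx": 0,"dy": -11.5,"dz": 4.5,"yaw": 0,"claw": 0},
    {"dx": 0,"dy": -11.5,"dz": 0,"yaw": 0,"claw": 0},
    {"dx": 0,"dy": -11.5,"dz": -2,"yaw": 0,"claw": 0},
    {"dx": 0,"dy": -11.5,"dz": -2,"yaw": 0,"claw": 0},
  ],
)

```text
time_s: 5.23
eef_pos: [621.1, 130.1, 131.3]
eef_rot: [0.004, 0.782, 0.623, 0.006]
wrist_force: [0.7, 0.9, 0.0]
gripper_width: 0.2
grasp_force: 0.0
```

```bash
python3 - <<'E'
from h import *
x,y=fr(433.5,90.5,-11,105,0); print(x,y); go(x,y,115,-11)
E
```

```text
536.5708542620047 70.4650554854628
t 5.23 p [621.1 130.1 131.3] F [0.7 0.9 0. ] w 0.2 g 0.0 yaw y-axis [ 0.974 -0.224  0.013]
move [-7.71 -6.92  1.51] yaw -0.034
```

Call:
arm_command(
  targets=[
    {"dx": -7.7,"dy": -6.9,"dz": 0.8,"yaw": -0.034,"claw": 0},
    {"dx": -7.7,"dy": -6.9,"dz": 0.8,"yaw": -0.034,"claw": 0},
    {"dx": -7.7,"dy": -6.9,"dz": 0.8,"yaw": -0.034,"claw": 0},
    {"dx": -7.7,"dy": -6.9,"dz": 0.8,"yaw": -0.034,"claw": 0},
    {"dx": -7.7,"dy": -6.9,"dz": 0.8,"yaw": -0.034,"claw": 0},
    {"dx": -7.7,"dy": -6.9,"dz": 0.8,"yaw": -0.034,"claw": 0},
  ],
)

```text
time_s: 5.73
eef_pos: [533.6, 70.0, 115.9]
eef_rot: [0.0, 0.772, 0.636, 0.001]
wrist_force: [-0.2, 0.1, 0.7]
gripper_width: 0.5
grasp_force: 0.0
```

```bash
python3 - <<'E'
from h import *
x,y=fr(433.5,90.5,-11,105,0); go(x,y,69,-11)
im,d,P=cloud('top'); save('t1',im[130:310,110:270])
W=P[170:240,185:240].reshape(-1,3); S=W[(W[:,2]>36)&(W[:,2]<46)]; print(len(S),S.mean(0),np.nanmax(W[:,2]),cv2.minAreaRect(S[:,:2].astype(np.float32)))
W=P[180:250,135:185].reshape(-1,3); S=W[(W[:,2]>36)&(W[:,2]<46)]; print(len(S),S.mean(0),np.nanmax(W[:,2]),cv2.minAreaRect(S[:,:2].astype(np.float32)))
E
```

```text
t 5.73 p [533.6  70.  115.9] F [-0.2  0.1  0.7] w 0.5 g 0.0 yaw y-axis [ 0.981 -0.192  0.002]
move [0.1  0.27 4.7 ] yaw -0.001
0 [nan nan nan] 479.80702831492727 ((0.0, 0.0), (0.0, 0.0), 0.0)
493 [607.58102872 296.97983503  40.36086956] 477.877319947361 ((653.6231079101562, 300.35272216796875), (193.77708435058594, 87.74024200439453), 7.453789710998535)<stdin>:4: RuntimeWarning: Mean of empty slice.
  ret = um.true_divide(
```

Call:
arm_command(
  targets=[
    {"dx": 0,"dy": 0,"dz": 4.5,"yaw": 0,"claw": 0},
    {"dx": 0,"dy": 0,"dz": 4.5,"yaw": 0,"claw": 0},
    {"dx": 0,"dy": -2,"dz": 4.5,"yaw": 0,"claw": 0},
    {"dx": 0,"dy": -3,"dz": 4.5,"yaw": 0,"claw": 0},
    {"dx": 0,"dy": -4,"dz": 4.5,"yaw": 0,"claw": 0},
    {"dx": 0,"dy": -5,"dz": 4.5,"yaw": 0,"claw": 0},
    {"dx": 0,"dy": -6,"dz": 4.5,"yaw": 0,"claw": 0},
    {"dx": 0,"dy": -7,"dz": 4.5,"yaw": 0,"claw": 0},
    {"dx": 0,"dy": -8,"dz": 4.5,"yaw": 0,"claw": 0},
    {"dx": 0,"dy": -9,"dz": 4.5,"yaw": 0,"claw": 0},
    {"dx": 0,"dy": -10,"dz": 4.5,"yaw": 0,"claw": 0},
    {"dx": 0,"dy": -11,"dz": 4.5,"yaw": 0,"claw": 0},
    {"dx": 0,"dy": -11.5,"dz": 4.5,"yaw": 0,"claw": 0},
    {"dx": 0,"dy": -11.5,"dz": 0,"yaw": 0,"claw": 0.9},
    {"dx": 0,"dy": -11.5,"dz": -7,"yaw": 0,"claw": 1},
    {"dx": 0,"dy": -11.5,"dz": -12,"yaw": 0,"claw": 1},
    {"dx": 0,"dy": -11.5,"dz": -12,"yaw": 0,"claw": 1},
    {"dx": 0,"dy": -11.5,"dz": -12,"yaw": 0,"claw": 1},
  ],
)

```text
time_s: 7.28
eef_pos: [423.5, 92.0, 245.2]
eef_rot: [0.005, 0.772, 0.636, 0.007]
wrist_force: [2.0, -0.0, 1.2]
gripper_width: 60.9
grasp_force: 0.0
```

```bash
cat >> h.py <<'E'
def boxes(P,zr=(33,47),area=(3000,6000)):
    "shut-box tops / anything flat in height band: world rects from connected regions"
    m=((P[...,2]>zr[0])&(P[...,2]<zr[1])).astype(np.uint8)
    n,l,s,c=cv2.connectedComponentsWithStats(m)
    for i in range(1,n):
        if s[i,4]<120: continue
        Q=P[l==i]; r=cv2.minAreaRect(Q[:,:2].astype(np.float32)); ar=r[1][0]*r[1][1]
        if area[0]<ar<area[1]: print('px',c[i].round(),'n',s[i,4],'c',np.round(r[0],1),'size',np.round(r[1],1),'ang',round(r[2],1),'z',Q[:,2].mean().round(1))
E
python3 - <<'E'
from h import *
st()
for n in('top','side','wrist'):
    im,d,P=cloud(n); save(n+'2',im); print(n); boxes(P)
E
```

```text
t 7.28 p [423.5  92.  245.2] F [ 2.  -0.   1.2] w 60.9 g 0.0 yaw y-axis [ 0.981 -0.192  0.017]
top
px [136. 174.] n 422 c [763.  351.2] size [78.7 56.5] ang 56.7 z 39.8
px [210. 207.] n 447 c [626.6 129.6] size [77.  56.8] ang 76.8 z 39.9
px [158. 225.] n 455 c [591.7 291.9] size [77.5 54.6] ang 81.8 z 40.1
px [104. 240.] n 483 c [565.5 460.3] size [59.4 76.1] ang 59.1 z 40.2
side
px [233. 253.] n 498 c [633.3 130.3] size [79.4 58.5] ang 76.8 z 41.1
px [311. 256.] n 502 c [434.   93.2] size [79.2 56.7] ang 78.5 z 41.0
px [469. 268.] n 214 c [54.3 34.8] size [ 44.4 108.7] ang 34.3 z 39.7
px [225. 302.] n 718 c [598.1 292.4] size [79.5 58.1] ang 81.2 z 41.2
px [144. 307.] n 748 c [768.8 352.2] size [77.3 61. ] ang 54.5 z 41.2
px [298. 313.] n 574 c [430.7 278.5] size [74.  56.2] ang 4.4 z 36.9
px [208. 368.] n 1103 c [572. 461.] size [57.1 79. ] ang 60.0 z 41.2
wrist
px [458. 117.] n 3021 c [630.3 130.7] size [76.4 58.1] ang 76.6 z 39.5
px [288. 180.] n 4011 c [431.6  92.9] size [77.4 56.4] ang 78.8 z 39.8
px [415. 389.] n 602 c [ 571.2 -274.7] size [117.9  32.9] ang 83.4 z 37.3
```

View pics/side2.png

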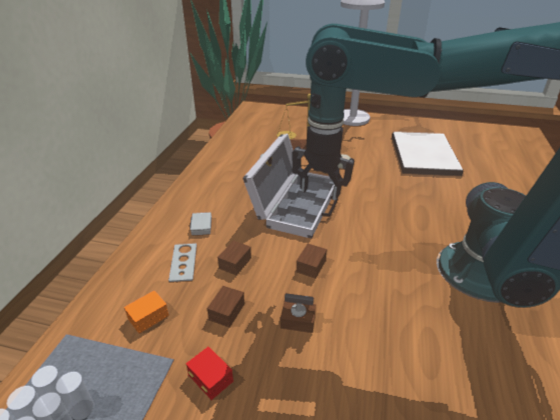

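Call:
arm_command(
  targets=[
    {"dx": 0,"dy": 0.8,"dz": 10,"yaw": 0,"claw": 1},
    {"dx": 0,"dy": 0.8,"dz": 10,"yaw": 0,"claw": 1},
    {"dx": 0,"dy": 0.8,"dz": 10,"yaw": 0,"claw": 1},
    {"dx": 0,"dy": 0.8,"dz": 10,"yaw": 0,"claw": 1},
    {"dx": 0,"dy": 0.8,"dz": 10,"yaw": 0,"claw": 1},
    {"dx": 0,"dy": 0.8,"dz": 10,"yaw": 0,"claw": 1},
    {"dx": 0,"dy": 0.8,"dz": 10,"yaw": 0,"claw": 1},
  ],
)

```text
time_s: 8.02
eef_pos: [428.8, 90.3, 137.1]
eef_rot: [0.001, 0.772, 0.636, 0.001]
wrist_force: [-0.6, -0.3, 0.7]
gripper_width: 85.3
grasp_force: 0.0
```

```bash
python3 - <<'E'
from h import *
go(431.6,92.9,25,-11.2)
E
```

```text
t 8.02 p [428.8  90.3 137.1] F [-0.6 -0.3  0.7] w 85.3 g 0.0 yaw y-axis [ 0.981 -0.192  0.003]
move [ 0.3   0.19 11.21] yaw 0.003
```

Call:
arm_command(
  targets=[
    {"dx": 0.3,"dy": 0.2,"dz": 4,"yaw": 0,"claw": 1},
    {"dx": 0.3,"dy": 0.2,"dz": 8,"yaw": 0,"claw": 1},
    {"dx": 0.3,"dy": 0.2,"dz": 11.2,"yaw": 0,"claw": 1},
    {"dx": 0.3,"dy": 0.2,"dz": 11.2,"yaw": 0,"claw": 1},
    {"dx": 0.3,"dy": 0.2,"dz": 11.2,"yaw": 0,"claw": 0.5},
    {"dx": 0.3,"dy": 0.2,"dz": 11.2,"yaw": 0,"claw": 0.5},
    {"dx": 0.3,"dy": 0.2,"dz": 11.2,"yaw": 0,"claw": 0.5},
    {"dx": 0.3,"dy": 0.2,"dz": 11.2,"yaw": 0,"claw": 0.5},
    {"dx": 0.3,"dy": 0.2,"dz": 11.2,"yaw": 0,"claw": 0.5},
    {"dx": 0.3,"dy": 0.2,"dz": 11.2,"yaw": 0,"claw": 0.5},
  ],
  newtons=35,
)

```text
time_s: 8.85
eef_pos: [433.1, 93.0, 26.8]
eef_rot: [0.002, 0.772, 0.636, 0.003]
wrist_force: [-0.3, 0.8, 7.7]
gripper_width: 55.2
grasp_force: 38.4
```

```bash
python3 - <<'E'
from h import *
st()
E
```

```text
t 8.85 p [433.1  93.   26.8] F [-0.3  0.8  7.7] w 55.2 g 38.4 yaw y-axis [ 0.981 -0.192  0.007]
```

Call:
arm_command(
  targets=[
    {"dx": 0,"dy": 0,"dz": -4,"yaw": 0,"claw": 0.5},
    {"dx": 0,"dy": 0,"dz": -8,"yaw": 0,"claw": 0.5},
    {"dx": 3,"dy": 2,"dz": -12,"yaw": -0.07,"claw": 0.5},
    {"dx": 6,"dy": 4,"dz": -12,"yaw": -0.07,"claw": 0.5},
    {"dx": 9,"dy": 6,"dz": -12,"yaw": -0.07,"claw": 0.5},
    {"dx": 12,"dy": 8,"dz": -12,"yaw": -0.07,"claw": 0.5},
    {"dx": 14.5,"dy": 10,"dz": -12,"yaw": -0.07,"claw": 0.5},
    {"dx": 15.9,"dy": 11.1,"dz": -12,"yaw": -0.07,"claw": 0.5},
    {"dx": 15.9,"dy": 11.1,"dz": -12,"yaw": -0.07,"claw": 0.5},
    {"dx": 15.9,"dy": 11.1,"dz": -12,"yaw": -0.07,"claw": 0.5},
    {"dx": 15.9,"dy": 11.1,"dz": -12,"yaw": -0.07,"claw": 0.5},
  ],
)

```text
time_s: 9.77
eef_pos: [569.2, 227.0, 143.5]
eef_rot: [0.0, 0.749, 0.662, -0.0]
wrist_force: [-0.0, 0.3, -1.5]
gripper_width: 55.3
grasp_force: 38.9
```

```bash
python3 - <<'E'
from h import *
st(); im,d,P=cloud('wrist'); save('w3',im); np.savez('/tmp/w3',P=P,im=im)
E
```

```text
t 9.77 p [569.2 227.  143.5] F [-0.   0.3 -1.5] w 55.3 g 38.9 yaw y-axis [ 0.992 -0.123 -0.   ]
```

View pics/w3.png

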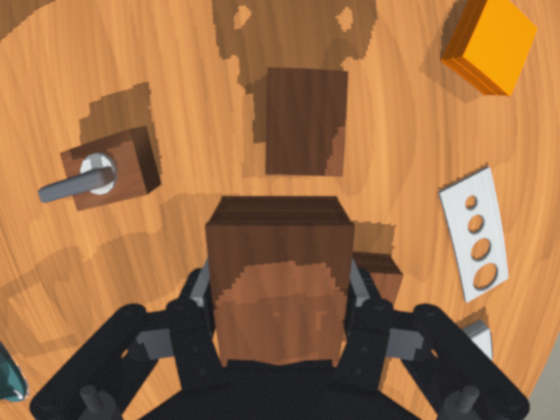

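```bash
python3 - <<'E'
from h import *
from scipy.ndimage import uniform_filter
a=np.radians(-7); c,s=np.cos(a),np.sin(a)
for n,w in(('top',(250,165,380,275)),('side',(240,130,345,240))):
    P=np.load(f'/tmp/{n}.npz')['P'][w[1]:w[3],w[0]:w[2]].reshape(-1,3); P=P[np.isfinite(P[:,0])]
    L=np.c_[P[:,0]*c+P[:,1]*s,-P[:,0]*s+P[:,1]*c,P[:,2]]
    L=L[(L[:,0]>430)&(L[:,0]<600)&(L[:,1]>-290)&(L[:,1]<60)]
    f=L[(L[:,2]>22)&(L[:,2]<29)&(L[:,0]>460)&(L[:,0]<570)]
    # y of foam ridges between pockets (mid x band), via histogram of foam-height points
    h,e=np.histogram(f[(f[:,0]>500)&(f[:,0]<540),1],np.arange(-280,50,4)); print(n,'ridges',[(int(e[i]+2),int(h[i])) for i in range(len(h)) if h[i]>1])
    r=L[(L[:,2]>29.5)&(L[:,2]<36)]
    fr_=r[r[:,0]<455]; print(' front rim x',np.quantile(fr_[:,0],[.05,.5,.95]).round(1),'y',np.quantile(fr_[:,1],[.01,.99]).round(1))
    for y0,y1 in((-300,-200),(-170,-70),(-50,60)):
        q=fr_[(fr_[:,1]>y0)&(fr_[:,1]<y1)]; print('   ',np.median(q[:,0]).round(1),len(q))
    sd=r[(r[:,0]>465)&(r[:,0]<570)]; 
    for m in(sd[:,1]<-115,sd[:,1]>-115): print('  side rim y',np.quantile(sd[m,1],[.05,.5,.95]).round(1))
go(506.5,-84,150,-7)
E
```

```text
top ridges [(-266, 2), (-262, 7), (-258, 15), (-254, 14), (-250, 5), (-170, 4), (-166, 16), (-162, 11), (-158, 14), (-154, 2), (-74, 4), (-70, 24), (-66, 10), (-62, 13), (22, 11), (26, 22)]
 front rim x [446.4 448.9 451.3] y [-262.4   32.6]
    449.3 35
    448.0 53
    448.8 28
  side rim y [-265.  -261.1 -150.1]
  side rim y [-74.7  30.6  33.9]
side ridges [(-262, 2), (-258, 4), (-254, 8), (-250, 9), (-246, 2), (-170, 2), (-166, 7), (-162, 6), (-158, 9), (-154, 16), (-74, 4), (-70, 11), (-66, 11), (-62, 13), (-58, 10), (22, 5), (34, 14), (38, 9)]
 front rim x [452.2 453.2 454.8] y [-262.1   31.7]
    452.9 10
    453.2 22
    453.3 22
  side rim y [-264.4 -256.9 -150.9]
  side rim y [-67.9  33.2  38. ]
t 9.82 p [569.  226.8 143.6] F [-0.5 -0.1 -1.9] w 55.4 g 38.9 yaw y-axis [ 0.992 -0.123 -0.   ]
move [-31.61  -2.38  -0.63] yaw -0.001
```

Call:
arm_command(
  targets=[
    {"dx": -4,"dy": 0,"dz": 0,"yaw": 0,"claw": 0.5},
    {"dx": -8,"dy": -0.8,"dz": 0,"yaw": 0,"claw": 0.5},
    {"dx": -12,"dy": -1.2,"dz": 0,"yaw": 0,"claw": 0.5},
    {"dx": -16,"dy": -1.6,"dz": 0,"yaw": 0,"claw": 0.5},
    {"dx": -20,"dy": -2,"dz": 0,"yaw": 0,"claw": 0.5},
    {"dx": -24,"dy": -2,"dz": 0,"yaw": 0,"claw": 0.5},
    {"dx": -28,"dy": -2,"dz": 0,"yaw": 0,"claw": 0.5},
    {"dx": -31.4,"dy": -1.8,"dz": 2,"yaw": 0,"claw": 0.5},
    {"dx": -31.4,"dy": -1.8,"dz": 4,"yaw": 0,"claw": 0.5},
    {"dx": -31.4,"dy": -1.8,"dz": 4,"yaw": 0,"claw": 0.5},
    {"dx": -31.4,"dy": -1.8,"dz": 4,"yaw": 0,"claw": 0.5},
    {"dx": -31.4,"dy": -1.8,"dz": 4,"yaw": 0,"claw": 0.5},
  ],
)

```text
time_s: 10.82
eef_pos: [513.3, -81.5, 104.4]
eef_rot: [0.0, 0.749, 0.662, 0.001]
wrist_force: [-0.7, 0.0, -1.0]
gripper_width: 55.6
grasp_force: 38.8
```

```bash
python3 - <<'E'
from h import *
go(512.3,-82,34,-7)
im,d,P=cloud('wrist'); save('w4',im); np.savez('/tmp/w4',P=P)
E
```

```text
t 10.82 p [513.3 -81.5 104.4] F [-0.7  0.  -1. ] w 55.6 g 38.8 yaw y-axis [ 0.993 -0.122  0.001]
move [-0.06 -0.1   7.04] yaw -0.0
```

View pics/w4.png

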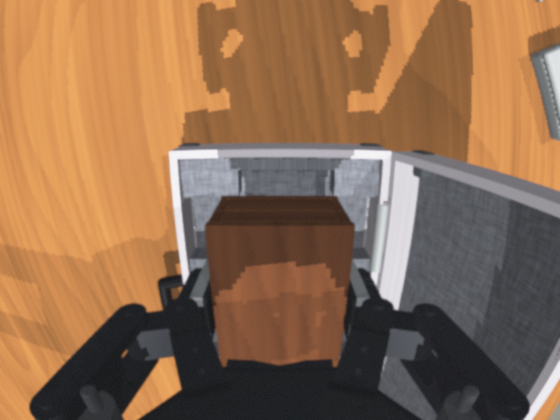

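```bash
python3 - <<'E'
from h import *
P=np.load('/tmp/w4.npz')['P']; a=np.radians(-7); c,s=np.cos(a),np.sin(a)
L=np.stack([P[...,0]*c+P[...,1]*s,-P[...,0]*s+P[...,1]*c,P[...,2]],-1)
print('row153 (y rim) x 230..340', L[150:158,200:370:40].round(1).tolist())
for v in(200,235):
  for u in(168,172,176,180,184,188,193,198,203,376,381,386,391,396): print(v,u,L[v,u].round(1))
for v in range(156,198,4): print(v,L[v,280].round(1))
E
```

```text
row153 (y rim) x 230..340 [[[470.2, 35.6, 31.6], [495.4, 35.2, 33.1], [519.6, 34.7, 31.0], [544.1, 34.9, 30.8], [569.2, 35.5, 31.3]], [[470.4, 35.1, 32.6], [495.3, 34.5, 32.5], [519.6, 34.3, 32.1], [544.0, 34.4, 32.0], [568.8, 35.1, 33.0]], [[470.0, 34.3, 31.3], [495.2, 33.7, 31.4], [519.6, 33.5, 30.7], [544.0, 33.8, 31.8], [569.1, 34.3, 31.8]], [[470.0, 33.6, 31.2], [495.3, 33.3, 32.4], [519.6, 33.0, 31.8], [544.1, 33.1, 31.2], [569.3, 33.6, 31.2]], [[nan, nan, nan], [495.1, 32.5, 31.5], [519.6, 32.4, 31.8], [544.0, 32.5, 31.7], [569.2, 33.0, 31.8]], [[470.4, 32.7, 33.3], [495.2, 32.0, 32.1], [519.6, 31.8, 31.8], [544.2, 31.7, 30.6], [569.1, 32.5, 32.4]], [[470.1, 31.9, 32.0], [nan, nan, nan], [519.6, 31.2, 32.0], [544.1, 31.2, 31.3], [569.3, 31.7, 31.7]], [[470.1, 31.3, 32.5], [494.3, 29.6, 25.3], [519.6, 29.5, 25.4], [544.9, 29.5, 25.0], [569.3, 31.1, 31.8]]]
200 168 [434.1  -6.5  -0.7]
200 172 [ 4.378e+02 -6.100e+00  4.000e-01]
200 176 [451.7   3.3  31.4]
200 180 [454.2   3.   30.7]
200 184 [454.9   1.   24. ]
200 188 [454.3  -2.5  12.5]
200 193 [456.3  -4.3   6.7]
200 198 [459.8
[... 152 characters left out ...]
]
200 396 [595.1   4.   34.2]
235 168 [430.4 -35.8  -1.4]
235 172 [ 4.343e+02 -3.510e+01  1.000e-01]
235 176 [437.9 -34.9   0.6]
235 180 [451.9 -21.4  31.8]
235 184 [454.5 -21.8  30.6]
235 188 [454.1 -26.2  20.4]
235 193 [454.4 -31.1   8.7]
235 198 [457.4 -32.5   5.3]
235 203 [461.9 -31.6   7.3]
235 376 [584.2 -21.2  32.5]
235 381 [587.4 -20.8  33.6]
235 386 [590.6 -20.3  34.9]
235 391 [594.1 -20.3  35.1]
235 396 [598.2 -20.8  34.2]
156 [519.6  31.2  32. ]
160 [519.6  27.7  26.2]
164 [519.6  24.9  24.8]
168 [519.6  22.3  25.1]
172 [519.7  15.7   6.2]
176 [519.7  12.5   4.7]
180 [519.7  10.    6.3]
184 [519.7   7.6   8.1]
188 [519.7   4.5   7.5]
192 [519.7   1.7   7.8]
196 [519.5  19.4  78.6]
```

Call:
arm_command(
  targets=[
    {"dx": -0.08,"dy": -0.03,"dz": 2,"yaw": 0,"claw": 0.5},
    {"dx": -0.08,"dy": -0.03,"dz": 3.5,"yaw": 0,"claw": 0.5},
    {"dx": -0.08,"dy": -0.03,"dz": 4.5,"yaw": 0,"claw": 0.5},
    {"dx": -0.08,"dy": -0.03,"dz": 5.3,"yaw": 0,"claw": 0.5},
    {"dx": -0.08,"dy": -0.03,"dz": 6,"yaw": 0,"claw": 0.5},
    {"dx": -0.08,"dy": -0.03,"dz": 6.6,"yaw": 0,"claw": 0.5},
    {"dx": -0.08,"dy": -0.03,"dz": 7.0,"yaw": 0,"claw": 0.5},
    {"dx": -0.08,"dy": -0.03,"dz": 7.1,"yaw": 0,"claw": 0.5},
    {"dx": -0.08,"dy": -0.03,"dz": 7.1,"yaw": 0,"claw": 0.5},
  ],
)

```text
time_s: 11.62
eef_pos: [515.7, -82.8, 34.4]
eef_rot: [0.003, 0.749, 0.663, 0.002]
wrist_force: [5.0, -0.0, 1.0]
gripper_width: 55.1
grasp_force: 56.7
```

```bash
python3 - <<'E'
from h import *
st()
E
```

```text
t 11.62 p [515.7 -82.8  34.4] F [ 5. -0.  1.] w 55.1 g 56.7 yaw y-axis [ 0.993 -0.121  0.008]
```

Call:
arm_command(
  targets=[
    {"dx": 0,"dy": 0,"dz": 0,"yaw": 0,"claw": 0.85},
    {"dx": 0,"dy": 0,"dz": 0,"yaw": 0,"claw": 0.85},
    {"dx": 0,"dy": 0,"dz": 0,"yaw": 0,"claw": 0.85},
    {"dx": 0,"dy": 0,"dz": -2,"yaw": 0,"claw": 0.85},
    {"dx": 0,"dy": 0,"dz": -6,"yaw": 0,"claw": 0.85},
    {"dx": 0,"dy": 0,"dz": -10,"yaw": 0,"claw": 0.85},
    {"dx": 4,"dy": 0,"dz": -12,"yaw": 0,"claw": 1},
    {"dx": 8,"dy": 0,"dz": -12,"yaw": 0,"claw": 1},
    {"dx": 12,"dy": 0,"dz": -12,"yaw": 0,"claw": 1},
    {"dx": 12,"dy": 0,"dz": -12,"yaw": 0,"claw": 1},
    {"dx": 12,"dy": 0,"dz": -12,"yaw": 0,"claw": 1},
  ],
)

```text
time_s: 12.53
eef_pos: [526.9, 38.2, 151.5]
eef_rot: [-0.001, 0.748, 0.664, -0.001]
wrist_force: [-0.3, -0.2, -0.3]
gripper_width: 85.8
grasp_force: 0.0
```

```bash
python3 - <<'E'
from h import *
for n in('top','side','wrist'):
    im,d,P=cloud(n); print(n); boxes(P); save(n+'5',im)
go(630,130.3,130,-13.2)
E
```

```text
top
px [136. 174.] n 430 c [763.  351.3] size [78.2 56.4] ang 55.9 z 39.8
px [158. 225.] n 456 c [591.7 291.9] size [77.9 54.7] ang 82.2 z 40.1
px [283. 234.] n 326 c [511.3 -84.5] size [73.5 56.5] ang 82.4 z 44.7
px [104. 240.] n 482 c [565.9 461. ] size [60.3 75.6] ang 59.7 z 40.2
px [169. 279.] n 236 c [424.9 277.8] size [74. 54.] ang 3.4 z 36.7
side
px [295. 216.] n 121 c [502.3 -68.4] size [89.6 47. ] ang 48.4 z 41.3
px [233. 253.] n 496 c [633.  130.8] size [79.2 58.8] ang 78.0 z 41.1
px [225. 302.] n 719 c [597.7 291.3] size [80.1 57.3] ang 81.5 z 41.1
px [144. 307.] n 753 c [768.2 352.4] size [76.6 58.6] ang 56.4 z 41.2
px [298. 313.] n 557 c [430.7 278.5] size [73.8 56.3] ang 4.1 z 36.9
px [208. 368.] n 1102 c [571.6 461.1] size [56.6 78.9] ang 59.2 z 41.2
wrist
px [400.  75.] n 6967 c [630.2 130.8] size [76.7 57.2] ang 76.3 z 39.7
px [282. 328.] n 4013 c [514.7 -81.4] size [75.5 56.6] ang 83.2 z 44.9
t 12.68 p [527.   35.4 151.4] F [0.7 0.1 0.6] w 85.3 g 0.0 yaw y-axis [ 0.992 -0.124 -0.002]
move [10.7   9.05  2.12] yaw 0.106
```

Call:
arm_command(
  targets=[
    {"dx": 4,"dy": 3,"dz": 1,"yaw": 0.106,"claw": 1},
    {"dx": 7,"dy": 6,"dz": 2,"yaw": 0.106,"claw": 1},
    {"dx": 10.7,"dy": 9.1,"dz": 2.1,"yaw": 0.106,"claw": 1},
    {"dx": 10.7,"dy": 9.1,"dz": 2.1,"yaw": 0.106,"claw": 1},
    {"dx": 10.7,"dy": 9.1,"dz": 5,"yaw": 0.106,"claw": 1},
    {"dx": 10.7,"dy": 9.1,"dz": 5,"yaw": 0.106,"claw": 1},
    {"dx": 10.7,"dy": 9.1,"dz": 5,"yaw": 0.106,"claw": 1},
    {"dx": 10.7,"dy": 9.1,"dz": 5,"yaw": 0.106,"claw": 1},
  ],
)

```text
time_s: 13.35
eef_pos: [630.7, 129.8, 102.3]
eef_rot: [-0.0, 0.784, 0.621, -0.001]
wrist_force: [-0.1, -1.3, -0.3]
gripper_width: 85.5
grasp_force: 0.0
```

```bash
python3 - <<'E'
from h import *
go(630.2,130.6,26,-13.4)
E
```

```text
t 13.35 p [630.7 129.8 102.3] F [-0.1 -1.3 -0.3] w 85.5 g 0.0 yaw y-axis [ 0.973 -0.229 -0.001]
move [ 0.07 -0.06  7.63] yaw 0.003
```

Call:
arm_command(
  targets=[
    {"dx": 0.1,"dy": -0.05,"dz": 4,"yaw": 0,"claw": 1},
    {"dx": 0.1,"dy": -0.05,"dz": 7.6,"yaw": 0,"claw": 1},
    {"dx": 0.1,"dy": -0.05,"dz": 7.6,"yaw": 0,"claw": 1},
    {"dx": 0.1,"dy": -0.05,"dz": 7.6,"yaw": 0,"claw": 1},
    {"dx": 0.1,"dy": -0.05,"dz": 7.6,"yaw": 0,"claw": 0.5},
    {"dx": 0.1,"dy": -0.05,"dz": 7.6,"yaw": 0,"claw": 0.5},
    {"dx": 0.1,"dy": -0.05,"dz": 7.6,"yaw": 0,"claw": 0.5},
    {"dx": 0.1,"dy": -0.05,"dz": 7.6,"yaw": 0,"claw": 0.5},
    {"dx": 0.1,"dy": -0.05,"dz": 7.6,"yaw": 0,"claw": 0.5},
    {"dx": 0.1,"dy": -0.05,"dz": 7.6,"yaw": 0,"claw": 0.5},
  ],
)

```text
time_s: 14.18
eef_pos: [633.0, 132.6, 30.4]
eef_rot: [0.002, 0.783, 0.622, 0.003]
wrist_force: [-0.8, -0.4, 7.0]
gripper_width: 55.4
grasp_force: 38.3
```

Call:
arm_command(
  targets=[
    {"dx": 0,"dy": 0,"dz": -4,"yaw": 0,"claw": 0.5},
    {"dx": 0,"dy": 0,"dz": -8,"yaw": 0,"claw": 0.5},
    {"dx": 0,"dy": 0,"dz": -12,"yaw": 0,"claw": 0.5},
    {"dx": 0,"dy": 0,"dz": -12,"yaw": 0,"claw": 0.5},
    {"dx": 0,"dy": 0,"dz": -12,"yaw": 0,"claw": 0.5},
    {"dx": 0,"dy": 0,"dz": -12,"yaw": 0,"claw": 0.5},
  ],
)

```text
time_s: 14.68
eef_pos: [630.7, 132.5, 146.9]
eef_rot: [0.0, 0.783, 0.622, 0.0]
wrist_force: [-0.2, 0.6, -1.1]
gripper_width: 55.5
grasp_force: 39.0
```

```bash
python3 - <<'E'
from h import *
go(501.4,-176.6,120,-7)
E
```

```text
t 14.68 p [630.7 132.5 146.9] F [-0.2  0.6 -1.1] w 55.5 g 39.0 yaw y-axis [ 0.974 -0.227  0.001]
move [-33.04  -5.58   2.67] yaw -0.107
```

Call:
arm_command(
  targets=[
    {"dx": -2,"dy": -3.5,"dz": 0,"yaw": -0.1,"claw": 0.5},
    {"dx": -4.5,"dy": -6.5,"dz": 0,"yaw": -0.107,"claw": 0.5},
    {"dx": -8,"dy": -8.5,"dz": 0,"yaw": -0.107,"claw": 0.5},
    {"dx": -12,"dy": -9,"dz": 0,"yaw": -0.107,"claw": 0.5},
    {"dx": -16,"dy": -8.7,"dz": 0,"yaw": -0.107,"claw": 0.5},
    {"dx": -20,"dy": -8,"dz": 0,"yaw": -0.107,"claw": 0.5},
    {"dx": -24,"dy": -7.2,"dz": 0,"yaw": -0.107,"claw": 0.5},
    {"dx": -28,"dy": -6.4,"dz": 0,"yaw": -0.107,"claw": 0.5},
    {"dx": -31,"dy": -5.8,"dz": 1.5,"yaw": -0.107,"claw": 0.5},
    {"dx": -33,"dy": -5.6,"dz": 3,"yaw": -0.107,"claw": 0.5},
    {"dx": -33,"dy": -5.6,"dz": 4,"yaw": -0.107,"claw": 0.5},
    {"dx": -33,"dy": -5.6,"dz": 4,"yaw": -0.107,"claw": 0.5},
    {"dx": -33,"dy": -5.6,"dz": 4,"yaw": -0.107,"claw": 0.5},
    {"dx": -33,"dy": -5.6,"dz": 4,"yaw": -0.107,"claw": 0.5},
  ],
)

```text
time_s: 15.85
eef_pos: [501.3, -175.0, 105.9]
eef_rot: [-0.001, 0.748, 0.663, 0.0]
wrist_force: [0.3, 0.1, -1.4]
gripper_width: 55.6
grasp_force: 38.8
```

```bash
cat >> h.py <<'E'
def edge(cols=(250,280,310)):
    "held box: local (case frame) coordinates down a few wrist-image columns, at the jump onto the box"
    im,d,P=cloud('wrist'); a=np.radians(-7); c,s=np.cos(a),np.sin(a)
    L=np.stack([P[...,0]*c+P[...,1]*s,-P[...,0]*s+P[...,1]*c,P[...,2]],-1)
    for u in cols:
        z=L[150:260,u,2]; j=150+np.nanargmax(np.diff(z)>15)
        print('edge',u,j,L[j+1:j+4,u].round(1).tolist())
    return im,L
E
python3 - <<'E'
from h import *
im,L=edge(); save('w6',im); go(501.4,-176.6,37.5,-7)
E
```

```text
edge 250 197 [[504.0, -77.1, 75.9], [504.1, -77.2, 77.4], [504.3, -76.9, 80.0]]
edge 280 197 [[518.8, -77.2, 75.6], [518.8, -77.2, 77.5], [518.8, -77.0, 79.6]]
edge 310 197 [[533.6, -77.1, 75.8], [533.4, -77.1, 77.8], [533.4, -77.4, 78.2]]
t 15.9 p [ 501.7 -175.1  106.6] F [-0.4  0.1 -1. ] w 55.4 g 38.8 yaw y-axis [ 0.993 -0.12   0.   ]
move [-0.15 -0.02  6.91] yaw 0.002
```

Call:
arm_command(
  targets=[
    {"dx": 0.08,"dy": -0.03,"dz": 2,"yaw": 0,"claw": 0.5},
    {"dx": 0.08,"dy": -0.03,"dz": 3.5,"yaw": 0,"claw": 0.5},
    {"dx": 0.08,"dy": -0.03,"dz": 4.5,"yaw": 0,"claw": 0.5},
    {"dx": 0.08,"dy": -0.03,"dz": 5.3,"yaw": 0,"claw": 0.5},
    {"dx": 0.08,"dy": -0.03,"dz": 6,"yaw": 0,"claw": 0.5},
    {"dx": 0.08,"dy": -0.03,"dz": 6.6,"yaw": 0,"claw": 0.5},
    {"dx": 0.08,"dy": -0.03,"dz": 6.9,"yaw": 0,"claw": 0.5},
    {"dx": 0.08,"dy": -0.03,"dz": 6.9,"yaw": 0,"claw": 0.5},
    {"dx": 0.08,"dy": -0.03,"dz": 6.9,"yaw": 0,"claw": 0.5},
  ],
)

```text
time_s: 16.65
eef_pos: [504.3, -175.9, 40.1]
eef_rot: [0.004, 0.748, 0.663, 0.002]
wrist_force: [5.1, -0.3, 1.5]
gripper_width: 55.6
grasp_force: 54.8
```

```bash
python3 - <<'E'
from h import *
st()
E
```

```text
t 16.65 p [ 504.3 -175.9   40.1] F [ 5.1 -0.3  1.5] w 55.6 g 54.8 yaw y-axis [ 0.993 -0.12   0.009]
```

Call:
arm_command(
  targets=[
    {"dx": 0,"dy": 0.1,"dz": 0.2,"yaw": 0,"claw": 0.5},
    {"dx": 0,"dy": 0.15,"dz": 0.3,"yaw": 0,"claw": 0.5},
    {"dx": 0,"dy": 0.15,"dz": 0.3,"yaw": 0,"claw": 0.5},
    {"dx": 0,"dy": 0.15,"dz": 0.3,"yaw": 0,"claw": 0.85},
    {"dx": 0,"dy": 0.15,"dz": 0.3,"yaw": 0,"claw": 0.85},
    {"dx": 0,"dy": 0.15,"dz": 0.3,"yaw": 0,"claw": 0.85},
    {"dx": 0,"dy": 0,"dz": -2,"yaw": 0,"claw": 0.85},
    {"dx": 0,"dy": 0,"dz": -6,"yaw": 0,"claw": 0.85},
    {"dx": 0,"dy": 0,"dz": -10,"yaw": 0,"claw": 0.85},
    {"dx": 4,"dy": 0,"dz": -12,"yaw": 0,"claw": 1},
    {"dx": 8,"dy": 0,"dz": -12,"yaw": 0,"claw": 1},
    {"dx": 12,"dy": 0,"dz": -12,"yaw": 0,"claw": 1},
    {"dx": 16,"dy": 0,"dz": -12,"yaw": 0,"claw": 1},
    {"dx": 20,"dy": 0,"dz": -12,"yaw": 0,"claw": 1},
    {"dx": 20,"dy": 0,"dz": -12,"yaw": 0,"claw": 1},
    {"dx": 20,"dy": 0,"dz": -12,"yaw": 0,"claw": 1},
  ],
)

```text
time_s: 17.98
eef_pos: [524.6, 25.1, 156.0]
eef_rot: [-0.001, 0.747, 0.664, -0.001]
wrist_force: [-0.1, -0.5, 0.2]
gripper_width: 85.2
grasp_force: 0.0
```

```bash
python3 - <<'E'
from h import *
for n in('top','side','wrist'):
    im,d,P=cloud(n); print(n); boxes(P); save(n+'7',im)
go(595,292,110,-8.5)
E
```

```text
top
px [136. 174.] n 427 c [762.8 350.9] size [78.  56.2] ang 55.7 z 40.0
px [158. 225.] n 448 c [591.6 292.2] size [77.6 54.1] ang 82.0 z 40.4
px [283. 234.] n 304 c [511.  -84.6] size [73.6 56. ] ang 82.5 z 44.9
px [314. 234.] n 304 c [ 498.7 -178.4] size [74.1 56. ] ang 82.3 z 44.4
px [104. 240.] n 484 c [565.7 460.6] size [60.2 76.1] ang 59.2 z 40.3
px [169. 279.] n 264 c [424.5 277.9] size [73.6 54.7] ang 4.6 z 36.5
side
px [295. 216.] n 122 c [502.3 -66.4] size [88.3 47.2] ang 46.4 z 41.5
px [225. 302.] n 720 c [598.5 292.3] size [78.5 58. ] ang 81.5 z 41.2
px [144. 307.] n 752 c [769.2 351.5] size [77.1 61.9] ang 56.1 z 41.2
px [298. 313.] n 573 c [430.6 278.7] size [73.8 55.6] ang 4.0 z 36.9
px [208. 368.] n 1103 c [571.6 461.2] size [56.9 78.8] ang 60.0 z 41.3
wrist
px [362. 312.] n 1439 c [ 587.5 -103.8] size [141.6  33.8] ang 73.5 z 35.4
px [283. 316.] n 4429 c [514.6 -82.5] size [77.7 56.7] ang 83.1 z 45.0
t 18.13 p [525.   22.1 156.5] F [-0.8 -0.9 -0.3] w 85.3 g 0.0 yaw y-axis [ 0.992 -0.123 -0.002]
move [27.65  3.64  4.62] yaw 0.025
```

Call:
arm_command(
  targets=[
    {"dx": 4,"dy": 0,"dz": 0,"yaw": 0.025,"claw": 1},
    {"dx": 8,"dy": 0.5,"dz": 0,"yaw": 0.025,"claw": 1},
    {"dx": 12,"dy": 1,"dz": 1,"yaw": 0.025,"claw": 1},
    {"dx": 16,"dy": 1.5,"dz": 2,"yaw": 0.025,"claw": 1},
    {"dx": 20,"dy": 2,"dz": 3,"yaw": 0.025,"claw": 1},
    {"dx": 24,"dy": 3,"dz": 4,"yaw": 0.025,"claw": 1},
    {"dx": 27.7,"dy": 3.6,"dz": 5,"yaw": 0.025,"claw": 1},
    {"dx": 27.7,"dy": 3.6,"dz": 5,"yaw": 0.025,"claw": 1},
    {"dx": 27.7,"dy": 3.6,"dz": 5,"yaw": 0.025,"claw": 1},
    {"dx": 27.7,"dy": 3.6,"dz": 5,"yaw": 0.025,"claw": 1},
    {"dx": 27.7,"dy": 3.6,"dz": 5,"yaw": 0.025,"claw": 1},
  ],
)

```text
time_s: 19.05
eef_pos: [595.6, 291.5, 108.0]
eef_rot: [0.0, 0.758, 0.652, 0.0]
wrist_force: [-0.4, 1.2, 0.1]
gripper_width: 85.3
grasp_force: 0.0
```

```bash
python3 - <<'E'
from h import *
im,d,P=cloud('wrist'); boxes(P,(33,47),(1000,9000)); go(595,292,26,-8.4)
E
```

```text
px [200.  11.] n 2416 c [559.1 437.7] size [23.6 79.3] ang 75.8 z 39.5
px [504. 115.] n 6630 c [766.9 352.5] size [77.2 58.6] ang 56.2 z 39.4
px [279. 226.] n 9667 c [595.3 292.6] size [76.9 56.3] ang 81.6 z 39.7
px [ 83. 264.] n 3164 c [428.5 279.3] size [76.4 54.8] ang 3.7 z 35.3
t 19.1 p [595.6 291.7 108.4] F [ 0.1 -0.  -0.3] w 85.2 g 0.0 yaw y-axis [ 0.989 -0.149  0.001]
move [ 0.02 -0.07  8.24] yaw -0.003
```

Call:
arm_command(
  targets=[
    {"dx": 0.05,"dy": -0.03,"dz": 4,"yaw": 0,"claw": 1},
    {"dx": 0.05,"dy": -0.03,"dz": 8.2,"yaw": 0,"claw": 1},
    {"dx": 0.05,"dy": -0.03,"dz": 8.2,"yaw": 0,"claw": 1},
    {"dx": 0.05,"dy": -0.03,"dz": 8.2,"yaw": 0,"claw": 1},
    {"dx": 0.05,"dy": -0.03,"dz": 8.2,"yaw": 0,"claw": 1},
    {"dx": 0.05,"dy": -0.03,"dz": 8.2,"yaw": 0,"claw": 0.5},
    {"dx": 0.05,"dy": -0.03,"dz": 8.2,"yaw": 0,"claw": 0.5},
    {"dx": 0.05,"dy": -0.03,"dz": 8.2,"yaw": 0,"claw": 0.5},
    {"dx": 0.05,"dy": -0.03,"dz": 8.2,"yaw": 0,"claw": 0.5},
    {"dx": 0.05,"dy": -0.03,"dz": 8.2,"yaw": 0,"claw": 0.5},
    {"dx": 0.05,"dy": -0.03,"dz": 8.2,"yaw": 0,"claw": 0.5},
  ],
)

```text
time_s: 20.02
eef_pos: [596.5, 294.9, 28.8]
eef_rot: [0.001, 0.757, 0.653, 0.003]
wrist_force: [-1.2, -0.5, 6.6]
gripper_width: 55.3
grasp_force: 38.0
```

Call:
arm_command(
  targets=[
    {"dx": 0,"dy": 0,"dz": -4,"yaw": 0,"claw": 0.5},
    {"dx": 0,"dy": 0,"dz": -8,"yaw": 0,"claw": 0.5},
    {"dx": 0,"dy": 0,"dz": -12,"yaw": 0,"claw": 0.5},
    {"dx": 0,"dy": 0,"dz": -12,"yaw": 0,"claw": 0.5},
    {"dx": 0,"dy": 0,"dz": -12,"yaw": 0,"claw": 0.5},
    {"dx": 0,"dy": 0,"dz": -12,"yaw": 0,"claw": 0.5},
  ],
)

```text
time_s: 20.52
eef_pos: [594.4, 294.3, 145.4]
eef_rot: [-0.0, 0.757, 0.653, 0.0]
wrist_force: [-0.4, -0.2, -1.8]
gripper_width: 55.3
grasp_force: 38.8
```

```bash
python3 - <<'E'
from h import *
x,y=fr(502.9,-176.6,-7,0,-95); print(x,y); go(x,y,110,-7)
E
```

```text
491.32241237651095 -270.89188440592557
t 20.52 p [594.4 294.3 145.4] F [-0.4 -0.2 -1.8] w 55.3 g 38.8 yaw y-axis [ 0.989 -0.146 -0.   ]
move [-57.42  -1.93   3.53] yaw -0.025
```

Call:
arm_command(
  targets=[
    {"dx": -4,"dy": -1,"dz": 0,"yaw": -0.025,"claw": 0.5},
    {"dx": -8,"dy": -2,"dz": 0,"yaw": -0.025,"claw": 0.5},
    {"dx": -12,"dy": -3,"dz": 0,"yaw": -0.025,"claw": 0.5},
    {"dx": -16,"dy": -4,"dz": 0,"yaw": -0.025,"claw": 0.5},
    {"dx": -20,"dy": -4,"dz": 0,"yaw": -0.025,"claw": 0.5},
    {"dx": -24,"dy": -4,"dz": 0,"yaw": -0.025,"claw": 0.5},
    {"dx": -28,"dy": -4,"dz": 0,"yaw": -0.025,"claw": 0.5},
    {"dx": -32,"dy": -4,"dz": 0,"yaw": -0.025,"claw": 0.5},
    {"dx": -36,"dy": -3.5,"dz": 0,"yaw": -0.025,"claw": 0.5},
    {"dx": -40,"dy": -3,"dz": 0,"yaw": -0.025,"claw": 0.5},
    {"dx": -44,"dy": -2.5,"dz": 0,"yaw": -0.025,"claw": 0.5},
    {"dx": -48,"dy": -2,"dz": 0,"yaw": -0.025,"claw": 0.5},
    {"dx": -52,"dy": -2,"dz": 0,"yaw": -0.025,"claw": 0.5},
    {"dx": -56,"dy": -1.9,"dz": 1,"yaw": -0.025,"claw": 0.5},
    {"dx": -57.4,"dy": -1.9,"dz": 3,"yaw": -0.025,"claw": 0.5},
    {"dx": -57.4,"dy": -1.9,"dz": 4,"yaw": -0.025,"claw": 0.5},
    {"dx": -57.4,"dy": -1.9,"dz": 4,"yaw": -0.025,"claw": 0.5},
    {"dx": -57.4,"dy": -1.9,"dz": 4,"yaw": -0.025,"claw": 0.5},
    {"dx": -57.4,"dy": -1.9,"dz": 4,"yaw": -0.025,"claw": 0.5},
    {"dx": -57.4,"dy": -1.9,"dz": 4,"yaw": -0.025,"claw": 0.5},
  ],
)

```text
time_s: 22.18
eef_pos: [492.6, -269.7, 106.1]
eef_rot: [0.001, 0.748, 0.663, 0.0]
wrist_force: [0.0, 0.3, -1.5]
gripper_width: 55.2
grasp_force: 38.7
```

```bash
python3 - <<'E'
from h import *
im,L=edge(); save('w8',im); go(491.3,-270.9,36,-7)
E
```

```text
edge 250 198 [[507.2, -171.8, 79.0], [507.2, -172.2, 79.5], [507.4, -172.1, 81.5]]
edge 280 198 [[521.8, -172.0, 78.2], [521.7, -172.1, 79.7], [521.7, -172.4, 80.5]]
edge 310 198 [[536.4, -172.1, 78.0], [536.2, -171.8, 80.5], [536.0, -171.9, 81.9]]
t 22.23 p [ 492.7 -269.9  106.4] F [ 1.1 -0.7 -1.9] w 55.5 g 38.7 yaw y-axis [ 0.993 -0.12   0.002]
move [-0.12 -0.14  7.04] yaw 0.002
```

Call:
arm_command(
  targets=[
    {"dx": 0.08,"dy": -0.1,"dz": 2,"yaw": 0,"claw": 0.5},
    {"dx": 0.08,"dy": -0.1,"dz": 3.5,"yaw": 0,"claw": 0.5},
    {"dx": 0.08,"dy": -0.1,"dz": 4.5,"yaw": 0,"claw": 0.5},
    {"dx": 0.08,"dy": -0.1,"dz": 5.3,"yaw": 0,"claw": 0.5},
    {"dx": 0.08,"dy": -0.1,"dz": 6,"yaw": 0,"claw": 0.5},
    {"dx": 0.08,"dy": -0.1,"dz": 6.6,"yaw": 0,"claw": 0.5},
    {"dx": 0.08,"dy": -0.1,"dz": 7.1,"yaw": 0,"claw": 0.5},
    {"dx": 0.08,"dy": -0.1,"dz": 7.2,"yaw": 0,"claw": 0.5},
    {"dx": 0.08,"dy": -0.1,"dz": 7.2,"yaw": 0,"claw": 0.5},
    {"dx": 0.08,"dy": -0.1,"dz": 7.2,"yaw": 0,"claw": 0.5},
  ],
)

```text
time_s: 23.07
eef_pos: [491.6, -270.0, 34.5]
eef_rot: [0.001, 0.749, 0.663, 0.0]
wrist_force: [-1.0, 1.9, 6.1]
gripper_width: 55.4
grasp_force: 40.1
```

```bash
python3 - <<'E'
from h import *
st()
E
```

```text
t 23.07 p [ 491.6 -270.    34.5] F [-1.   1.9  6.1] w 55.4 g 40.1 yaw y-axis [ 0.993 -0.122  0.002]
```

Call:
arm_command(
  targets=[
    {"dx": 0,"dy": 0,"dz": 0,"yaw": 0,"claw": 0.85},
    {"dx": 0,"dy": 0,"dz": 0,"yaw": 0,"claw": 0.85},
    {"dx": 0,"dy": 0,"dz": 0,"yaw": 0,"claw": 0.85},
    {"dx": 0,"dy": 0,"dz": -2,"yaw": 0,"claw": 0.85},
    {"dx": 0,"dy": 0,"dz": -6,"yaw": 0,"claw": 0.85},
    {"dx": 0,"dy": 0,"dz": -10,"yaw": 0,"claw": 0.5},
    {"dx": 0,"dy": 0,"dz": -14,"yaw": 0,"claw": 0},
    {"dx": 0,"dy": 0,"dz": -18,"yaw": 0,"claw": 0},
    {"dx": 0,"dy": 0,"dz": -19,"yaw": 0,"claw": 0},
    {"dx": 0,"dy": 0,"dz": -19,"yaw": 0,"claw": 0},
    {"dx": 0,"dy": 0,"dz": -19,"yaw": 0,"claw": 0},
  ],
)

```text
time_s: 23.98
eef_pos: [490.9, -269.9, 222.9]
eef_rot: [0.0, 0.749, 0.663, 0.0]
wrist_force: [-1.2, 0.5, -0.7]
gripper_width: 0.5
grasp_force: 0.0
```

```bash
python3 - <<'E'
from h import *
im,d,P=cloud('wrist'); save('w9',im); boxes(P,(38,54)); im,d,P2=cloud('top'); boxes(P2,(38,54))
a=np.radians(-7); c,s=np.cos(a),np.sin(a)
L=np.stack([P2[...,0]*c+P2[...,1]*s,-P2[...,0]*s+P2[...,1]*c,P2[...,2]],-1)
h=L[150:270,250:380].reshape(-1,3); h=h[(h[:,2]>140)&(h[:,2]<180)&(h[:,0]>600)]; print('lid top',np.quantile(h,[.02,.5,.98],axis=0).round(1))
x,y=fr(0,0,-7,725,-185); print(x,y); go(x,y,225,-7)
E
```

```text
px [280.  91.] n 5028 c [ 502.4 -177.7] size [76.  56.9] ang 83.1 z 45.8
px [280. 189.] n 4482 c [ 491.  -271.8] size [76.5 56.3] ang 83.3 z 45.8
px [136. 174.] n 361 c [762.5 350.8] size [79.3 55.7] ang 55.7 z 40.7
px [283. 234.] n 473 c [511.  -84.6] size [74.  56.2] ang 82.9 z 46.0
px [314. 234.] n 470 c [ 498.9 -178.6] size [74.9 55.8] ang 82.7 z 45.9
px [104. 240.] n 413 c [565.2 459.9] size [58.6 75.7] ang 59.8 z 41.0
lid top [[ 628.5 -221.7  153.6]
 [ 641.6 -100.6  160.9]
 [ 657.4   29.7  166.2]]
697.0501314100062 -271.9763120223765
t 24.08 p [ 489.9 -269.2  220.1] F [-0.5 -0.3 -1.9] w -0.2 g 0.0 yaw y-axis [ 0.993 -0.122 -0.005]
move [ 2.25 20.59 -0.59] yaw 0.0
```

View pics/w9.png

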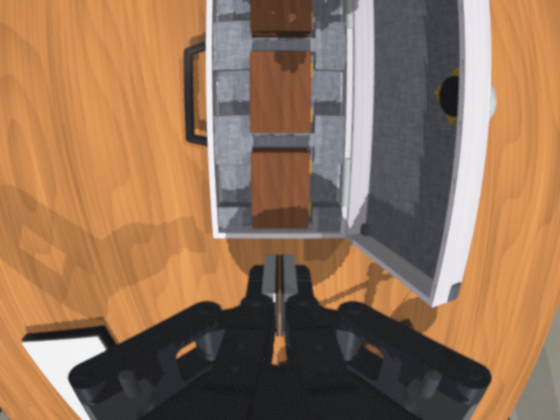

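Call:
arm_command(
  targets=[
    {"dx": 1.8,"dy": 4,"dz": -0.6,"yaw": 0,"claw": 0},
    {"dx": 1.8,"dy": 8,"dz": -0.6,"yaw": 0,"claw": 0},
    {"dx": 1.8,"dy": 12,"dz": -0.6,"yaw": 0,"claw": 0},
    {"dx": 1.8,"dy": 15,"dz": -0.6,"yaw": 0,"claw": 0},
    {"dx": 1.8,"dy": 17.7,"dz": -0.6,"yaw": 0,"claw": 0},
    {"dx": 1.8,"dy": 17.7,"dz": -0.6,"yaw": 0,"claw": 0},
    {"dx": 1.8,"dy": 17.7,"dz": 0,"yaw": 0,"claw": 0},
    {"dx": 1.8,"dy": 17.7,"dz": 3,"yaw": 0,"claw": 0},
    {"dx": 1.8,"dy": 17.7,"dz": 6,"yaw": 0,"claw": 0},
    {"dx": 1.8,"dy": 17.7,"dz": 8.3,"yaw": 0,"claw": 0},
    {"dx": 1.8,"dy": 17.7,"dz": 8.3,"yaw": 0,"claw": 0},
    {"dx": 1.8,"dy": 17.7,"dz": 8.3,"yaw": 0,"claw": 0},
    {"dx": 1.8,"dy": 17.7,"dz": 8.3,"yaw": 0,"claw": 0},
  ],
)

```text
time_s: 25.17
eef_pos: [668.5, -273.8, 141.8]
eef_rot: [0.001, 0.749, 0.663, 0.0]
wrist_force: [0.1, -0.4, 0.7]
gripper_width: -0.2
grasp_force: 0.0
```

```bash
cat > lid.py <<'E'
from h import *
s,r=st(); p=s['eef_pos']; a=np.radians(-7); c,sn=np.cos(a),np.sin(a)
lx,ly=p[0]*c+p[1]*sn,-p[0]*sn+p[1]*c; print('local',round(lx,1),round(ly,1),'z',p[2].round(1))
for th in(1.57,1.4,1.2,1.05,.9,.75,.6,.45,.3,.15,.07,0):
    S=100; x=589+28*np.sin(th)-S*np.cos(th)+14.5; z=32+28*np.cos(th)+S*np.sin(th)+19
    if th>1.3: z=139
    print(th,'dy',round((x-lx)/10,2),'dz',round((p[2]-z)/10,2))
E
python3 lid.py
```

```text
t 25.17 p [ 668.5 -273.8  141.8] F [ 0.1 -0.4  0.7] w -0.2 g 0.0 yaw y-axis [ 0.993 -0.122  0.001]
local 696.9 -190.3 z 141.8
1.57 dy -6.55 dz 0.28
1.4 dy -8.28 dz 0.28
1.2 dy -10.35 dz -1.26
1.05 dy -11.88 dz -0.99
0.9 dy -13.36 dz -0.5
0.75 dy -14.75 dz 0.21
0.6 dy -16.01 dz 1.12
0.45 dy -17.12 dz 2.21
0.3 dy -18.06 dz 3.45
0.15 dy -18.81 dz 4.81
0.07 dy -19.12 dz 5.58
0 dy -19.34 dz 6.28
```

Call:
arm_command(
  targets=[
    {"dx": 0,"dy": -2,"dz": 0,"yaw": 0,"claw": 0},
    {"dx": 0,"dy": -3,"dz": 0,"yaw": 0,"claw": 0},
    {"dx": 0,"dy": -4,"dz": 0,"yaw": 0,"claw": 0},
    {"dx": 0,"dy": -5,"dz": 0,"yaw": 0,"claw": 0},
    {"dx": 0,"dy": -6,"dz": 0,"yaw": 0,"claw": 0},
    {"dx": 0,"dy": -7,"dz": 0,"yaw": 0,"claw": 0},
    {"dx": 0,"dy": -8,"dz": -0.3,"yaw": 0,"claw": 0},
    {"dx": 0,"dy": -9,"dz": -0.6,"yaw": 0,"claw": 0},
    {"dx": 0,"dy": -10,"dz": -1,"yaw": 0,"claw": 0},
    {"dx": 0,"dy": -11,"dz": -1,"yaw": 0,"claw": 0},
    {"dx": 0,"dy": -12,"dz": -0.9,"yaw": 0,"claw": 0},
    {"dx": 0,"dy": -12.7,"dz": -0.7,"yaw": 0,"claw": 0},
    {"dx": 0,"dy": -13.4,"dz": -0.5,"yaw": 0,"claw": 0},
    {"dx": 0,"dy": -13.4,"dz": -0.5,"yaw": 0,"claw": 0},
  ],
)

```text
time_s: 26.33
eef_pos: [535.1, -257.6, 147.0]
eef_rot: [0.001, 0.749, 0.662, 0.0]
wrist_force: [1.7, -0.2, 2.8]
gripper_width: -0.1
grasp_force: 1.6
```

```bash
python3 lid.py
```

```text
t 26.33 p [ 535.1 -257.6  147. ] F [ 1.7 -0.2  2.8] w -0.1 g 1.6 yaw y-axis [ 0.992 -0.122  0.002]
local 562.6 -190.5 z 147.0
1.57 dy 6.89 dz 0.8
1.4 dy 5.15 dz 0.8
1.2 dy 3.08 dz -0.73
1.05 dy 1.55 dz -0.47
0.9 dy 0.07 dz 0.03
0.75 dy -1.31 dz 0.74
0.6 dy -2.58 dz 1.64
0.45 dy -3.69 dz 2.73
0.3 dy -4.63 dz 3.97
0.15 dy -5.37 dz 5.34
0.07 dy -5.69 dz 6.11
0 dy -5.91 dz 6.8
```

Force 3 N, following nicely. Down the rest, pressing a few mm past.

Call:
arm_command(
  targets=[
    {"dx": 0,"dy": -0.7,"dz": 0.4,"yaw": 0,"claw": 0},
    {"dx": 0,"dy": -1.3,"dz": 0.8,"yaw": 0,"claw": 0},
    {"dx": 0,"dy": -2,"dz": 1.2,"yaw": 0,"claw": 0},
    {"dx": 0,"dy": -2.6,"dz": 1.7,"yaw": 0,"claw": 0},
    {"dx": 0,"dy": -3.2,"dz": 2.3,"yaw": 0,"claw": 0},
    {"dx": 0,"dy": -3.7,"dz": 2.8,"yaw": 0,"claw": 0},
    {"dx": 0,"dy": -4.2,"dz": 3.4,"yaw": 0,"claw": 0},
    {"dx": 0,"dy": -4.7,"dz": 4.1,"yaw": 0,"claw": 0},
    {"dx": 0,"dy": -5.1,"dz": 4.8,"yaw": 0,"claw": 0},
    {"dx": 0,"dy": -5.4,"dz": 5.4,"yaw": 0,"claw": 0},
    {"dx": 0,"dy": -5.7,"dz": 6.1,"yaw": 0,"claw": 0},
    {"dx": 0,"dy": -5.9,"dz": 6.6,"yaw": 0,"claw": 0},
    {"dx": 0,"dy": -5.9,"dz": 7,"yaw": 0,"claw": 0},
    {"dx": 0,"dy": -5.9,"dz": 7.2,"yaw": 0,"claw": 0},
    {"dx": 0,"dy": -5.9,"dz": 7.2,"yaw": 0,"claw": 0},
    {"dx": 0,"dy": -5.9,"dz": 7.2,"yaw": 0,"claw": 0},
  ],
)

```text
time_s: 27.67
eef_pos: [477.1, -249.6, 78.9]
eef_rot: [0.0, 0.749, 0.663, 0.0]
wrist_force: [-10.6, 7.2, 26.7]
gripper_width: -0.1
grasp_force: 13.6
```

```bash
python3 lid.py|head -2
```

```text
t 27.67 p [ 477.1 -249.6   78.9] F [-10.6   7.2  26.7] w -0.1 g 13.6 yaw y-axis [ 0.993 -0.121  0.   ]
local 504.0 -189.6 z 78.9
```

Call:
arm_command(
  targets=[
    {"dx": 0,"dy": 0,"dz": -3,"yaw": 0,"claw": 0},
    {"dx": 0,"dy": 0,"dz": -6,"yaw": 0,"claw": 0},
    {"dx": 0,"dy": -2,"dz": -9,"yaw": 0,"claw": 0},
    {"dx": 0,"dy": -3.3,"dz": -10,"yaw": 0,"claw": 0},
    {"dx": 0,"dy": -3.3,"dz": -10,"yaw": 0,"claw": 0},
    {"dx": 0,"dy": -3.3,"dz": -10,"yaw": 0,"claw": 0},
    {"dx": 0,"dy": -3.3,"dz": -10,"yaw": 0,"claw": 0},
  ],
)

```text
time_s: 28.25
eef_pos: [444.3, -245.6, 171.6]
eef_rot: [-0.001, 0.749, 0.663, 0.0]
wrist_force: [0.1, -0.4, -0.8]
gripper_width: -0.0
grasp_force: 0.0
```

```bash
python3 - <<'E'
from h import *
st(); im,d,P=cloud('wrist'); np.savez('/tmp/lk',im=im,P=P); save('lk',im)
m=(P[...,2]>65)&(P[...,2]<72)&(np.hypot(P[...,0]-452,P[...,1]+171)<40); v,u=np.where(m)
print(u.min(),u.max(),v.min(),v.max(),len(u)); Q=P[m]; print('circle',cv2.minEnclosingCircle(Q[:,:2].astype(np.float32)))
cu,cv_=int(u.mean()),int(v.mean()); c=im[max(0,cv_-45):cv_+45,cu-45:cu+45]; save('lkc',cv2.resize(c,None,fx=6,fy=6,interpolation=cv2.INTER_CUBIC)); print(cu,cv_)
q=P[200:330,:].reshape(-1,3); L=P[(abs(P[...,2]-60)<4)]; print('lid z',np.median(L[:,2]))
E
```

```text
t 28.25 p [ 444.3 -245.6  171.6] F [ 0.1 -0.4 -0.8] w -0.0 g 0.0 yaw y-axis [ 0.993 -0.122 -0.002]
249 308 83 141 1752
circle ((452.0340881347656, -170.9222869873047), 20.959199905395508)
278 112
lid z 59.77105642919413
```

View pics/lkc.png

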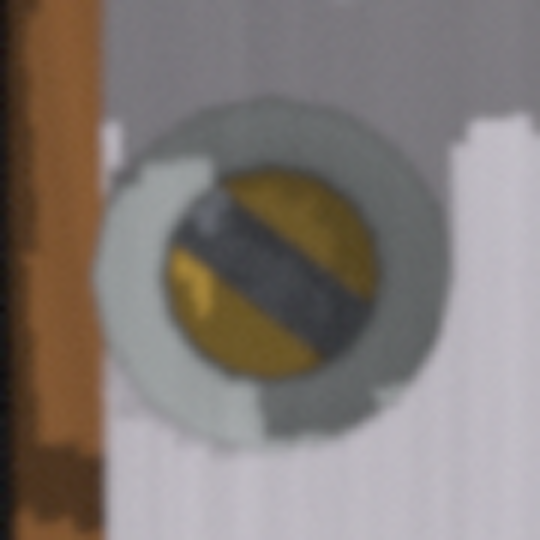

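```bash
python3 - <<'E'
from h import *
D=np.load('/tmp/lk.npz'); im=D['im']; ci=manip.camera_info('wrist'); f=210/np.tan(np.radians(ci['vfov']/2))
v,u=np.mgrid[85:140,250:308]; x=(u-ci['cx'])/f;y=(v-ci['cy'])/f; r=np.hypot(x,y); k=np.tan(r)/r
d=np.stack([x*k,y*k,np.ones_like(x)],-1)@ci['pose'][:3,:3].T; o=ci['pose'][:3,3]
W=o+d*((60-o[2])/d[...,2])[...,None]
hsv=cv2.cvtColor(im,cv2.COLOR_RGB2HSV)[85:140,250:308]
m=(hsv[...,1]<90)&(hsv[...,2]<120)&(np.hypot(W[...,0]-452,W[...,1]+170.9)<10)
n,l,s,c=cv2.connectedComponentsWithStats(m.astype(np.uint8)); i=1+np.argmax(s[1:,4]); Q=W[l==i][:,:2]
print(len(Q),Q.mean(0),cv2.minAreaRect(Q.astype(np.float32))); a=np.linalg.svd(Q-Q.mean(0))[2][0]; print('slot dir',np.degrees(np.arctan2(a[1],a[0])))
im,d,P=cloud('side'); boxes(P,(28,40)); S=P[285:330,270:330].reshape(-1,3); S=S[(S[:,2]>77)&(S[:,2]<90)]; print('key',cv2.minAreaRect(S[:,:2].astype(np.float32)),S.mean(0))
go(428,279,130,94.2)
E
```

```text
322 [ 452.15243904 -170.82316241] ((452.09881591796875, -170.83963012695312), (8.64291763305664, 19.60348129272461), 45.735984802246094)
slot dir -45.453553288530436
px [297. 314.] n 515 c [430.6 278.2] size [73.9 57.7] ang 4.3 z 35.2
px [146. 315.] n 150 c [759.2 372.2] size [91.3 42.6] ang 23.3 z 34.3
px [210. 381.] n 166 c [569.9 483.5] size [92.6 45.6] ang 5.0 z 34.2
key ((431.0708312988281, 279.1036376953125), (62.39640426635742, 14.097786903381348), 5.591033935546875) [430.11997663 280.69186916  82.37267114]
t 28.35 p [ 444.2 -245.5  171.1] F [-0.3 -0.   0.3] w -0.1 g 0.0 yaw y-axis [ 0.993 -0.121 -0.003]
move [51.86 -7.96  4.23] yaw 1.376
```

Call:
arm_command(
  targets=[
    {"dx": 4,"dy": -1,"dz": 0,"yaw": -0.12,"claw": 0.6},
    {"dx": 8,"dy": -2,"dz": 0,"yaw": -0.24,"claw": 0.6},
    {"dx": 12,"dy": -2.5,"dz": 0,"yaw": -0.36,"claw": 0.6},
    {"dx": 16,"dy": -3,"dz": 0,"yaw": -0.48,"claw": 0.6},
    {"dx": 20,"dy": -3.5,"dz": 0,"yaw": -0.6,"claw": 0.6},
    {"dx": 24,"dy": -4,"dz": 0,"yaw": -0.72,"claw": 0.6},
    {"dx": 28,"dy": -4.5,"dz": 0,"yaw": -0.84,"claw": 0.6},
    {"dx": 32,"dy": -5,"dz": 0,"yaw": -0.96,"claw": 0.6},
    {"dx": 36,"dy": -5.5,"dz": 1,"yaw": -1.08,"claw": 0.6},
    {"dx": 40,"dy": -6,"dz": 2,"yaw": -1.2,"claw": 0.6},
    {"dx": 44,"dy": -6.7,"dz": 3,"yaw": -1.32,"claw": 0.6},
    {"dx": 48,"dy": -7.4,"dz": 4,"yaw": -1.44,"claw": 0.6},
    {"dx": 51.8,"dy": -8,"dz": 4,"yaw": -1.56,"claw": 0.6},
    {"dx": 51.8,"dy": -8,"dz": 4,"yaw": -1.68,"claw": 0.6},
    {"dx": 51.8,"dy": -8,"dz": 4,"yaw": -1.765,"claw": 0.6},
    {"dx": 51.8,"dy": -8,"dz": 4,"yaw": -1.765,"claw": 0.6},
    {"dx": 51.8,"dy": -8,"dz": 4,"yaw": -1.765,"claw": 0.6},
    {"dx": 51.8,"dy": -8,"dz": 4,"yaw": -1.765,"claw": 0.6},
    {"dx": 51.8,"dy": -8,"dz": 4,"yaw": -1.765,"claw": 0.6},
  ],
)

```text
time_s: 29.93
eef_pos: [428.2, 277.4, 132.9]
eef_rot: [-0.0, -0.035, 0.999, -0.0]
wrist_force: [0.1, 0.3, 0.1]
gripper_width: 51.6
grasp_force: 0.0
```

```bash
python3 - <<'E'
from h import *
s,r=st(); im,d,P=cloud('wrist'); save('wk',im)
m=(P[...,2]>78)&(P[...,2]<88)&(np.hypot(P[...,0]-428,P[...,1]-279)<42); Q=P[m]; print(len(Q),Q.mean(0),cv2.minAreaRect(Q[:,:2].astype(np.float32))); boxes(P,(30,38),(3000,5000))
E
```

```text
t 29.93 p [428.2 277.4 132.9] F [0.1 0.3 0.1] w 51.6 g 0.0 yaw y-axis [-0.07   0.998 -0.   ]
1928 [425.43879233 278.83134039  81.30404796] ((428.12371826171875, 279.05230712890625), (63.71885681152344, 12.0007963180542), 4.233892440795898)
px [280. 208.] n 4769 c [428.2 279.1] size [74.2 54.4] ang 4.1 z 33.8
```

View pics/wk.png

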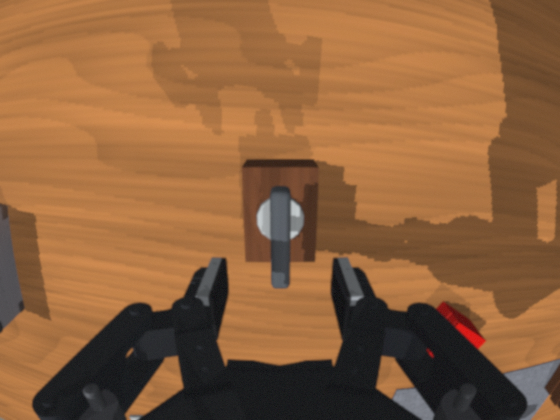

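Call:
arm_command(
  targets=[
    {"dx": 0,"dy": 0.16,"dz": 3,"yaw": 0,"claw": 0.6},
    {"dx": 0,"dy": 0.16,"dz": 6,"yaw": 0,"claw": 0.6},
    {"dx": 0,"dy": 0.16,"dz": 6,"yaw": 0,"claw": 0.6},
    {"dx": 0,"dy": 0.16,"dz": 6,"yaw": 0,"claw": 0.6},
    {"dx": 0,"dy": 0.16,"dz": 6,"yaw": 0,"claw": 0},
    {"dx": 0,"dy": 0.16,"dz": 6,"yaw": 0,"claw": 0},
    {"dx": 0,"dy": 0.16,"dz": 6,"yaw": 0,"claw": 0},
    {"dx": 0,"dy": 0.16,"dz": 6,"yaw": 0,"claw": 0},
    {"dx": 0,"dy": 0.16,"dz": 6,"yaw": 0,"claw": 0},
    {"dx": 0,"dy": 0.16,"dz": 6,"yaw": 0,"claw": 0},
    {"dx": 0,"dy": 0.16,"dz": 6,"yaw": 0,"claw": 0},
  ],
  newtons=60,
)

```text
time_s: 30.9
eef_pos: [429.3, 279.6, 75.3]
eef_rot: [0.002, -0.036, 0.999, 0.0]
wrist_force: [1.0, -1.6, 6.1]
gripper_width: 10.7
grasp_force: 60.6
```

```bash
python3 - <<'E'
from h import *
st()
E
```

```text
t 30.9 p [429.3 279.6  75.3] F [ 1.  -1.6  6.1] w 10.7 g 60.6 yaw y-axis [-0.072  0.997  0.001]
```

Call:
arm_command(
  targets=[
    {"dx": 0,"dy": 0,"dz": -1.5,"yaw": 0,"claw": 0},
    {"dx": 0,"dy": 0,"dz": -3,"yaw": 0,"claw": 0},
    {"dx": 0,"dy": 0,"dz": -6,"yaw": 0,"claw": 0},
    {"dx": 0,"dy": 0,"dz": -9,"yaw": 0,"claw": 0},
    {"dx": 0,"dy": 0,"dz": -11,"yaw": 0,"claw": 0},
    {"dx": 0,"dy": 0,"dz": -11,"yaw": 0,"claw": 0},
    {"dx": 0,"dy": 0,"dz": -11,"yaw": 0,"claw": 0},
    {"dx": 0,"dy": 0,"dz": -11,"yaw": 0,"claw": 0},
  ],
)

```text
time_s: 31.57
eef_pos: [427.1, 279.2, 181.6]
eef_rot: [-0.001, -0.036, 0.999, -0.0]
wrist_force: [0.2, 0.2, -2.4]
gripper_width: 10.6
grasp_force: 59.7
```

```bash
python3 - <<'E'
from h import *
s,r=st(); im,d,P=cloud('wrist'); p=s['eef_pos']; T=(P-p)@r  # tool coordinates
m=(np.abs(T[...,1])<45)&(np.abs(T[...,0])<60)&(T[...,2]>-30)&(T[...,2]<75)
save('kh',im); Q=T[200:400,240:320]
for v in range(190,300,6): print(v,[T[v,u].round(1).tolist() for u in(272,280,288)])
im,d,P=cloud('side'); m=(P[...,2]>100)&(np.hypot(P[...,0]-429,P[...,1]-279)<45); print(P[m][:,2].min() if m.any() else 0)
go(452,-170.9,190,44.5)
E
```

```text
t 31.57 p [427.1 279.2 181.6] F [ 0.2  0.2 -2.4] w 10.6 g 59.7 yaw y-axis [-0.072  0.997 -0.001]
190 [[7.1, -5.2, 146.6], [-0.9, 1.8, 176.1], [6.8, 8.6, 147.6]]
196 [[1.2, -5.2, 148.2], [-6.8, 1.8, 175.7], [1.6, 8.6, 146.9]]
202 [[-3.9, -5.3, 147.1], [-12.4, 1.8, 174.4], [-4.2, 8.7, 148.2]]
208 [[-10.0, -5.3, 149.0], [nan, nan, nan], [-9.6, 8.7, 147.6]]
214 [[-15.2, -5.4, 147.9], [-15.3, 1.7, 148.1], [-15.2, 8.8, 147.8]]
220 [[32.7, -2.0, 4.4], [33.4, 1.3, 2.5], [32.5, 4.7, 4.9]]
226 [[32.9, -1.9, -3.1], [32.9, 1.3, -3.1], [32.6, 4.5, -2.2]]
232 [[31.4, -1.8, -5.7], [31.2, 1.3, -5.1], [31.6, 4.4, -6.1]]
238 [[29.1, -1.9, -6.1], [29.2, 1.3, -6.5], [29.0, 4.4, -6.1]]
244 [[26.4, -1.9, -5.9], [26.5, 1.3, -6.3], [26.3, 4.5, -5.7]]
250 [[23.9, -1.9, -6.3], [24.2, 1.3, -7.0], [23.8, 4.5, -6.1]]
256 [[21.4, -1.9, -6.7], [21.2, 1.3, -6.3], [21.5, 4.5, -7.0]]
262 [[18.6, -1.9, -6.5], [18.5, 1.3, -6.3], [18.6, 4.5, -6.6]]
268 [[15.9, -2.0, -6.8], [15.5, 1.3, -6.1], [15.9, 4.6, -6.8]]
274 [[12.0, -2.0, -4.8], [13.1, 1.3, -6.9], [12.7, 4.6, -6.1]]
280 [[9.6, -2.0, -5.9], [10.1, 1.3, -6.7], [10.1, 4.6, -6.7]]
286 [[6.5, -2.1, -5.7], [7.0, 1.3, -6.4], [6.4, 4.7, -5.5]]
292 [[4.0, -2.1, -6.5], [4.4, 1.3, -7.0], [3.9, 4.7, -6.3]]
298 [[1.2, -2.1, -6.9], [1.0, 1.3, -6.6], [0.7, 4.7, -6.3]]
117.39540187172224
t 31.67 p [426.8 278.9 180.8] F [-0.7  0.2 -2.1] w 11.0 g 59.7 yaw y-axis [-0.072  0.997 -0.002]
move [  0.74 -45.05  -0.85] yaw 0.866
```

View pics/kh.png

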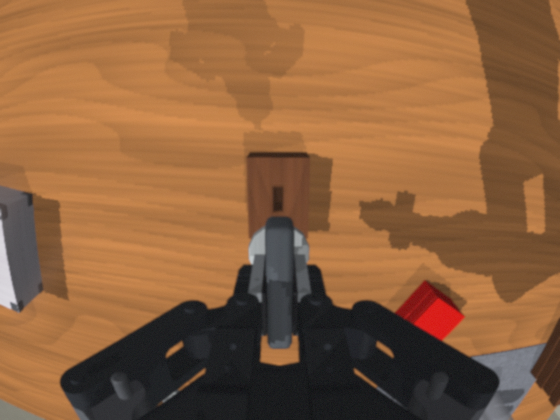

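Call:
arm_command(
  targets=[
    {"dx": 0,"dy": -4,"dz": 0,"yaw": 0.1,"claw": 0},
    {"dx": 0,"dy": -8,"dz": 0,"yaw": 0.2,"claw": 0},
    {"dx": 0,"dy": -12,"dz": 0,"yaw": 0.3,"claw": 0},
    {"dx": 0,"dy": -16,"dz": 0,"yaw": 0.4,"claw": 0},
    {"dx": 0,"dy": -20,"dz": 0,"yaw": 0.5,"claw": 0},
    {"dx": 0,"dy": -24,"dz": 0,"yaw": 0.6,"claw": 0},
    {"dx": 0.2,"dy": -28,"dz": 0,"yaw": 0.7,"claw": 0},
    {"dx": 0.4,"dy": -32,"dz": 0,"yaw": 0.8,"claw": 0},
    {"dx": 0.6,"dy": -36,"dz": 0,"yaw": 0.866,"claw": 0},
    {"dx": 0.7,"dy": -40,"dz": 0,"yaw": 0.866,"claw": 0},
    {"dx": 0.7,"dy": -43,"dz": 0,"yaw": 0.866,"claw": 0},
    {"dx": 0.7,"dy": -45.1,"dz": 1,"yaw": 0.866,"claw": 0},
    {"dx": 0.7,"dy": -45.1,"dz": 2,"yaw": 0.866,"claw": 0},
    {"dx": 0.7,"dy": -45.1,"dz": 3,"yaw": 0.866,"claw": 0},
    {"dx": 0.7,"dy": -45.1,"dz": 3,"yaw": 0.866,"claw": 0},
    {"dx": 0.7,"dy": -45.1,"dz": 3,"yaw": 0.866,"claw": 0},
    {"dx": 0.7,"dy": -45.1,"dz": 3,"yaw": 0.866,"claw": 0},
  ],
)

```text
time_s: 33.08
eef_pos: [453.6, -169.7, 153.1]
eef_rot: [-0.0, 0.386, 0.923, 0.0]
wrist_force: [0.2, 0.6, -1.3]
gripper_width: 11.0
grasp_force: 59.7
```

```bash
python3 - <<'E'
from h import *
from scipy.optimize import least_squares
s,r=st(); im,d,P=cloud('wrist'); p=s['eef_pos']; T=(P-p)@r; save('wl',im)
def circ(m,n):
    # outline of visible collar-top points away from occluders -> fit circle of radius 21 to farthest boundary
    Q=T[m]; ang=np.arctan2(Q[:,1]-Q[:,1].mean(),Q[:,0]-0); print(n,len(Q),Q.min(0).round(1),Q.max(0).round(1)); return Q
Q=circ((P[...,2]>65.5)&(P[...,2]<71)&(np.hypot(P[...,0]-452,P[...,1]+171)<30),'lock')
B=[]; 
for a in np.radians(np.arange(-70,71,5)):
    w=np.array([np.cos(a),np.sin(a)]); t=Q[:,:2]@w; j=np.argmax(t); B.append(Q[j,:2])
B=np.array(B); f=least_squares(lambda c:np.hypot(*(B-c).T)-20.9,[0,0]); print('lock centre tool xy',f.x.round(2),'res',np.abs(f.fun).max().round(2))
H=circ((T[...,2]>-9)&(T[...,2]<-4)&(abs(T[...,1])<12)&(T[...,0]>5)&(T[...,0]<40),'handle')
h=H[H[:,0]>15]; print('handle y mid',(np.quantile(h[:,1],.02)+np.quantile(h[:,1],.98))/2)
C=circ((T[...,2]>34)&(T[...,2]<37.5)&(abs(T[...,1])<22)&(abs(T[...,0])<25),'keycollar')
go(452.9,-171.4,141,44.5)
E
```

```text
t 33.08 p [ 453.6 -169.7  153.1] F [ 0.2  0.6 -1.3] w 11.0 g 59.7 yaw y-axis [0.712 0.702 0.   ]
lock 1062 [ -9.3 -21.9  83.4] [20.7 18.4 87.5]
lock centre tool xy [ 0.22 -1.84] res 0.37
handle 1957 [  5.  -11.5  -9. ] [34.1 11.9 -4. ]
handle y mid 0.5687374086165833
keycollar 653 [ -3.9 -16.5  34.1] [16.8 16.5 37.4]
t 33.13 p [ 453.9 -169.9  153.7] F [ 0.6 -0.3 -0.6] w 11.0 g 59.7 yaw y-axis [0.712 0.702 0.   ]
move [-0.04 -0.17  1.27] yaw 0.002
```

View pics/wl.png

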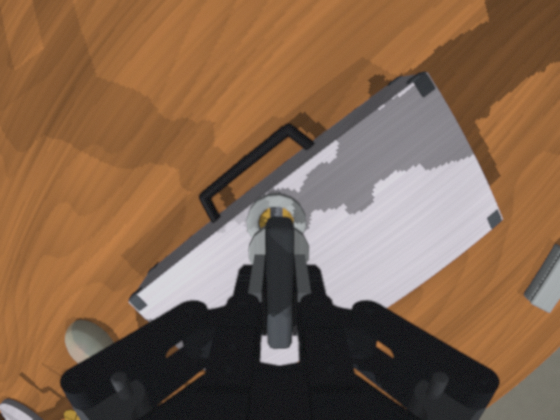

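Call:
arm_command(
  targets=[
    {"dx": 0,"dy": -0.18,"dz": 0.7,"yaw": 0,"claw": 0},
    {"dx": 0,"dy": -0.18,"dz": 1.3,"yaw": 0,"claw": 0},
    {"dx": 0,"dy": -0.18,"dz": 1.8,"yaw": 0,"claw": 0},
    {"dx": 0,"dy": -0.18,"dz": 2.3,"yaw": 0,"claw": 0},
    {"dx": 0,"dy": -0.18,"dz": 2.6,"yaw": 0,"claw": 0},
    {"dx": 0,"dy": -0.18,"dz": 2.6,"yaw": 0,"claw": 0},
    {"dx": 0,"dy": -0.18,"dz": 2.6,"yaw": 0,"claw": 0},
  ],
)

```text
time_s: 33.72
eef_pos: [452.1, -172.1, 127.0]
eef_rot: [-0.0, 0.387, 0.922, 0.0]
wrist_force: [1.3, -0.4, -1.7]
gripper_width: 11.1
grasp_force: 59.7
```

```bash
python3 - <<'E'
from h import *
go(452.6,-171,109.5,44.5); print(np.round(manip.state()['moment'],2))
E
```

```text
t 33.72 p [ 452.1 -172.1  127. ] F [ 1.3 -0.4 -1.7] w 11.1 g 59.7 yaw y-axis [ 0.713  0.701 -0.   ]
move [0.04 0.11 1.75] yaw 0.0
[-0.   -0.   -0.03]
```

In the bore without contact; continue gently down.

Call:
arm_command(
  targets=[
    {"dx": 0,"dy": 0.04,"dz": 0.2,"yaw": 0,"claw": 0},
    {"dx": 0,"dy": 0.04,"dz": 0.4,"yaw": 0,"claw": 0},
    {"dx": 0,"dy": 0.04,"dz": 0.5,"yaw": 0,"claw": 0},
    {"dx": 0,"dy": 0.04,"dz": 0.5,"yaw": 0,"claw": 0},
  ],
)

```text
time_s: 34.05
eef_pos: [452.4, -171.8, 122.0]
eef_rot: [-0.0, 0.387, 0.922, 0.0]
wrist_force: [1.1, -0.9, -0.9]
gripper_width: 11.1
grasp_force: 59.7
```

```bash
python3 - <<'E'
from h import *
st(); print(np.round(manip.state()['moment'],2))
E
```

```text
t 34.05 p [ 452.4 -171.8  122. ] F [ 1.1 -0.9 -0.9] w 11.1 g 59.7 yaw y-axis [ 0.713  0.701 -0.   ]
[-0.04 -0.02  0.02]
```

Call:
arm_command(
  targets=[
    {"dx": 0,"dy": 0,"dz": 0.3,"yaw": 0,"claw": 0},
    {"dx": 0,"dy": 0,"dz": 0.6,"yaw": 0,"claw": 0},
    {"dx": 0,"dy": 0,"dz": 0.9,"yaw": 0,"claw": 0},
    {"dx": 0,"dy": 0,"dz": 1.1,"yaw": 0,"claw": 0},
    {"dx": 0,"dy": 0,"dz": 1.25,"yaw": 0,"claw": 0},
    {"dx": 0,"dy": 0,"dz": 1.3,"yaw": 0,"claw": 0},
    {"dx": 0,"dy": 0,"dz": 1.3,"yaw": 0,"claw": 0},
  ],
)

```text
time_s: 34.63
eef_pos: [452.6, -171.9, 109.4]
eef_rot: [0.0, 0.387, 0.922, 0.0]
wrist_force: [-0.4, 0.0, -1.3]
gripper_width: 11.1
grasp_force: 59.8
```

```bash
python3 - <<'E'
from h import *
st(); print(np.round(manip.state()['moment'],2))
E
```

```text
t 34.63 p [ 452.6 -171.9  109.4] F [-0.4  0.  -1.3] w 11.1 g 59.8 yaw y-axis [0.713 0.701 0.   ]
[ 0.01  0.01 -0.05]
```

Call:
arm_command(
  targets=[
    {"dx": 0,"dy": 0,"dz": 0.1,"yaw": 0.08,"claw": 0},
    {"dx": 0,"dy": 0,"dz": 0.1,"yaw": 0.16,"claw": 0},
    {"dx": 0,"dy": 0,"dz": 0.1,"yaw": 0.24,"claw": 0},
    {"dx": 0,"dy": 0,"dz": 0.1,"yaw": 0.32,"claw": 0},
    {"dx": 0,"dy": 0,"dz": 0.1,"yaw": 0.4,"claw": 0},
    {"dx": 0,"dy": 0,"dz": 0.1,"yaw": 0.48,"claw": 0},
    {"dx": 0,"dy": 0,"dz": 0.1,"yaw": 0.56,"claw": 0},
    {"dx": 0,"dy": 0,"dz": 0.1,"yaw": 0.64,"claw": 0},
    {"dx": 0,"dy": 0,"dz": 0.1,"yaw": 0.72,"claw": 0},
    {"dx": 0,"dy": 0,"dz": 0.1,"yaw": 0.8,"claw": 0},
    {"dx": 0,"dy": 0,"dz": 0.1,"yaw": 0.85,"claw": 0},
    {"dx": 0,"dy": 0,"dz": 0.1,"yaw": 0.85,"claw": 0},
    {"dx": 0,"dy": 0,"dz": 0.1,"yaw": 0.85,"claw": 0},
  ],
)

```text
time_s: 35.72
eef_pos: [452.7, -172.0, 109.3]
eef_rot: [0.0, 0.732, 0.681, 0.0]
wrist_force: [-2.6, 0.4, 5.8]
gripper_width: 10.8
grasp_force: 60.8
```

```bash
python3 - <<'E'
from h import *
go(452.5,-171.8,109,-7); print(np.round(manip.state()['moment'],2))
E
```

```text
t 35.72 p [ 452.7 -172.   109.3] F [-2.6  0.4  5.8] w 10.8 g 60.8 yaw y-axis [ 0.997 -0.072  0.001]
move [ 0.02 -0.02  0.03] yaw 0.051
[0.13 0.49 0.06]
```

Call:
arm_command(
  targets=[
    {"dx": 0,"dy": 0,"dz": -0.05,"yaw": 0.04,"claw": 0},
    {"dx": 0,"dy": 0,"dz": -0.05,"yaw": 0.07,"claw": 0},
    {"dx": 0,"dy": 0,"dz": -0.05,"yaw": 0.1,"claw": 0},
    {"dx": 0,"dy": 0,"dz": -0.05,"yaw": 0.13,"claw": 0},
    {"dx": 0,"dy": 0,"dz": -0.05,"yaw": 0.13,"claw": 0},
    {"dx": 0,"dy": 0,"dz": -0.05,"yaw": 0.13,"claw": 0},
  ],
)

```text
time_s: 36.22
eef_pos: [452.7, -172.0, 109.3]
eef_rot: [0.0, 0.774, 0.633, -0.0]
wrist_force: [-2.6, 0.5, 4.3]
gripper_width: 11.1
grasp_force: 60.8
```

```bash
python3 - <<'E'
from h import *
go(452.5,-171.8,109,-7); print(np.round(manip.state()['moment'],2))
E
```

```text
t 36.22 p [ 452.7 -172.   109.3] F [-2.6  0.5  4.3] w 11.1 g 60.8 yaw y-axis [ 0.98 -0.2   0.  ]
move [ 0.02 -0.02  0.03] yaw -0.079
[0.1  0.44 0.35]
```

Call:
arm_command(
  targets=[
    {"dx": 0,"dy": 0,"dz": 0,"yaw": 0.03,"claw": 0},
    {"dx": 0,"dy": 0,"dz": 0,"yaw": 0.05,"claw": 0},
    {"dx": 0,"dy": 0,"dz": 0,"yaw": 0.05,"claw": 0},
    {"dx": 0,"dy": 0,"dz": 0,"yaw": 0.05,"claw": 0},
  ],
)

```text
time_s: 36.55
eef_pos: [452.6, -172.0, 109.3]
eef_rot: [0.0, 0.79, 0.613, -0.0]
wrist_force: [-2.6, -0.4, 6.2]
gripper_width: 10.8
grasp_force: 62.0
```

```bash
python3 - <<'E'
from h import *
st(); print(np.round(manip.state()['moment'],2))
E
```

```text
t 36.55 p [ 452.6 -172.   109.3] F [-2.6 -0.4  6.2] w 10.8 g 62.0 yaw y-axis [ 0.969 -0.248  0.   ]
[0.05 0.49 0.73]
```

Call:
arm_command(
  targets=[
    {"dx": 0,"dy": 0,"dz": 0,"yaw": -0.05,"claw": 0},
    {"dx": 0,"dy": 0,"dz": 0,"yaw": -0.1,"claw": 0},
    {"dx": 0,"dy": 0,"dz": 0,"yaw": -0.1,"claw": 0},
    {"dx": 0,"dy": 0,"dz": -0.05,"yaw": -0.1,"claw": 0.5},
    {"dx": 0,"dy": 0,"dz": -0.05,"yaw": -0.1,"claw": 0.5},
    {"dx": 0,"dy": 0,"dz": -0.05,"yaw": -0.1,"claw": 0.5},
    {"dx": 0,"dy": 0,"dz": -0.05,"yaw": -0.1,"claw": 0.5},
    {"dx": 0,"dy": 0,"dz": -2,"yaw": -0.1,"claw": 0.6},
    {"dx": 0,"dy": 0,"dz": -5,"yaw": -0.1,"claw": 0.6},
    {"dx": -3,"dy": 0,"dz": -9,"yaw": -0.1,"claw": 0.6},
    {"dx": -6,"dy": 0,"dz": -10,"yaw": -0.1,"claw": 0.6},
    {"dx": -7,"dy": 0,"dz": -10,"yaw": -0.1,"claw": 0.6},
    {"dx": -7,"dy": 0,"dz": -10,"yaw": -0.1,"claw": 0.6},
    {"dx": -7,"dy": 0,"dz": -10,"yaw": -0.1,"claw": 0.6},
  ],
)

```text
time_s: 37.72
eef_pos: [434.6, -239.4, 207.6]
eef_rot: [-0.001, 0.76, 0.65, 0.0]
wrist_force: [0.4, 0.6, -0.8]
gripper_width: 51.4
grasp_force: 0.0
```

```bash
python3 - <<'E'
from h import *
st(); im,d,P=cloud('wrist'); save('end',im)
m=(P[...,2]>108)&(P[...,2]<122)&(np.hypot(P[...,0]-452,P[...,1]+171)<42); Q=P[m]; print(len(Q),Q.mean(0).round(1),cv2.minAreaRect(Q[:,:2].astype(np.float32)))
L=P[abs(P[...,2]-60)<5]; print(np.median(L[:,2]),L[L[:,0]<460][:,2].mean())
E
```

```text
t 37.72 p [ 434.6 -239.4  207.6] F [ 0.4  0.6 -0.8] w 51.4 g 0.0 yaw y-axis [ 0.988 -0.154 -0.001]
1635 [ 452.  -169.5  115.3] ((451.95965576171875, -170.24136352539062), (63.80164337158203, 11.671496391296387), 82.26506042480469)
59.765551305173375 59.818853243372196
```

View pics/end.png

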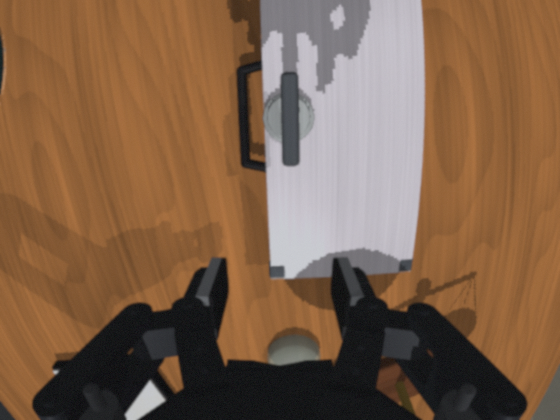

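```bash
python3 -c "
from cell import manip; print(manip.sign_off())"
```

```text
the job is handed in; nothing more can be done
None
```

The job is handed in, with no verdict returned: all three boxes are shut and seated in their own pockets, and the lid is shut. The key is fully home, turned clockwise to its stop with the handle along the case's length, and left standing in the lock.

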